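# Press a tap cartridge's cap home and gauge its height

## Task

The blue cap on the brass tap cartridge clamped in the gauge stand is not fully home: leaving the gauge parked up, reach in under it with the fingers and press the cap down until it stops hard, holding it there at about 20 N (8 to 40) for half a second. Then take the gauge carriage by its black knob and lower it until its sprung orange foot rests on the cap and is pushed in about 4 mm, never to the end of its 10 mm travel, and let go so that it stays there reading the height. Do not knock any of the loose parts round about.

Things in the scene. Friction and masses are not known exactly. Their poses are not given: they have to be found in the camera images.
- stand: grey gauge stand, fixed: base plate 215 x 150 x 18 mm, aluminium nest (48 mm diameter, top 32 mm up) at its origin, 22 mm steel column 105 mm behind it (+x), top 258 mm up. Origin: underside, on the vertical axis shared by nest, cartridge, cap, foot and knob. x points from nest to column, z up; heights are over the underside; the open side (-x) faces the robot
- cap_pad: blue flat-topped cap on the brass cartridge in the nest, 31 mm diameter, 10 mm thick. Origin: centre of its top; z up. Cartridges differ: once home its top is 80 to 92 mm over the stand's underside. The gauge hangs 45 to 75 mm above it at the start, so it is reached only with the tool leaning back to the robot's side (the stand's -x), 35 to 45 degrees from vertical
- cap (a joint): travel of the cap along the cartridge, m: grows as it is pressed down; 0.010 is fully home against its hard stop. It starts 4 to 8 mm short, drags with about 6 N and stays where it is left; over 40 N crushes it
- carriage (a joint): height of the gauge carriage on the column, m: 0 at the top, grows as it is lowered, to 0.095. Drag about 5 N; it stays where it is left. It starts parked within 10 mm of the top
- knob (a point): middle of the upright black knob on the carriage: 20 mm diameter, 38 mm tall, the top 4 mm a 24 mm red rim. It stands on the carriage arm, whose top face is 18 mm below this point; the arm is 36 mm wide, 28 mm high, from 16 mm in front of the knob's axis back to the column. The foot hangs on the same axis
- foot_pad: orange sprung foot under the carriage, 14 mm diameter. Origin: centre of its underside (the face that touches the cap), 68 mm below the knob's middle when not pushed in; z up
- foot (a joint): how far the sprung foot is pushed up into the carriage, m: 0 free, 0.010 end of travel; spring about 0.5 N plus 0.5 N per mm
- cart_a: loose brass tap cartridge standing upright, 31 mm diameter, 66 mm tall; bystander; origin under its centre
- cart_b: loose brass tap cartridge with a white stem, upright, 31 mm diameter, 66 mm tall; bystander; origin under its centre
- cart_blue: loose blue plastic tap cartridge, upright, 31 mm diameter, 66 mm tall; bystander; origin under its centre
- aerator_a: loose chrome tap aerator, 28 mm diameter, 16 mm tall; bystander; origin under its centre
- aerator_b: another loose chrome aerator of the same size; bystander; origin under its centre
- oring: loose black rubber ring lying flat, 34 mm diameter, 5 mm thick; bystander; origin under its centre
- nut: loose brass collar on the gauge stand's base plate beside the nest, 22 mm diameter, 12 mm tall; bystander; origin under its centre

How it is judged:
By the outcome, as a careful person would: the job done as asked, in the order asked, and still so for the second after the job is handed in, with the robot touching nothing.
It also fails if it takes over 61 s, if anything falls off the work surface, if the arm or the gripper's body presses on something with over 40 N, if the wrist force passes 120 N, or if a joint passes its speed limit or range.

## Robot

A 6-joint arm with a two-finger parallel gripper is mounted at the origin on the work surface. World frame = base frame: x ahead of the robot, y to its left, z up, the work surface at z = 0. Lengths are in m, angles in degrees, forces in N, time in s.
With the tool pointing down it reaches from about 0.35 to 0.875 m from the base axis. Payload 4.2 kg.
Tool frame: the origin (TCP) lies midway between the tips of the shut fingers; the grasp point (between the pads) lies 19 mm behind it; z points along the fingers, y is the line along which they close (so a half turn about z gives the same grasp; the last joint's range is limited). The gripper opens to 87 mm and grips with 3 to 60 N. Pads are 19 mm wide; open, the fingers measure 117 mm over their backs; the gripper's body (75 mm by 190 mm) begins 51 mm behind the grasp point.
Start: joints at [-61.673, 22.042, 0.453, 0, -68.411, -14.817], TCP at [0.146, -0.608, 0.223] pointing down, gripper open.
Joint ranges: [-179.83, 179.83], [-69.29, 118.12], [-61.27, 80.66], [-181.25, 117.63], [-171.15, -9.14], [-177.46, 177.46]. Speed limits (degrees/s): [159.86, 159.86, 180, 180, 180, 180].

## Interface

Orientations are given as a 3x3 rotation matrix whose columns are the frame's x, y, z axes.
In Python, from station import * gives the robot as it stands.
- The arm moves only by the tool move_arm, never from a script. Its argument "targets" is text: rows parted by semicolons, each of 4 numbers parted by spaces: the shift along the world's x, y, z in units of 25 mm (1.0 is 25 mm), then the turn about the world's z in units of 5 degrees (1.0 is 5 degrees). In form: tx ty tz spin; .... A call has 1 to 10 rows; each row shifts and turns the commanded pose from where the row before left it; what a row does not reach is not made up. A row lasts 1/12 s, in which the tool goes at most 41.7 mm and 7.16 degrees, less where a joint would pass 70% of its speed; a pose out of reach is approached as far as the arm can. A call is refused whole if a number of a shift passes 1 or a number of a turn 1, either way. A call with a gripper value outside its range is refused whole. "gripper" is the finger opening in mm, from 0 to 87, set as the call begins (left out, the last holds). The fingers move at their own pace and stop on an object; the grip force is fixed at half the most. Time passes only in rows, so rows that do not move let the fingers close. It gives the time, the measured TCP pose, the force, the opening and the grip force at its end, in the units of the state.
- sense(): the state, without advancing time (a new reading comes with each control period).
- capture(name): name is "scene" or "top" or "wrist"; returns a dict with "image" (420x560x3 uint8, blue, green, red), "fx", "fy", "cx", "cy" (pixels), "world_from_camera" (4x4, takes a point from camera to world coordinates); the wrist camera has in their place "hand_eye" (4x4, takes a point from camera to tool coordinates, whose origin is the TCP and whose axes are the flange's). Camera axes: x right, y up, looking along -z (the intrinsics and any distortion apply to the point x, -y, -z); pixel columns grow to the right and rows downward; lengths in m; the calibration is good to about 2 mm. A picture is of the moment at which its call begins: read the wrist's pose just before it. There is no depth.
- finish_job(): hands the job in; it is judged then, once.
The state is a dict: "time_s": time; "joints": joint angles; "joint_velocities": joint speeds; "effort": joint torques, N m; "tcp_pos": TCP position; "ee_rot": TCP orientation; "wrist_force": force on the tool from outside, world axes, zero at the start; "moment": the same for the moment, N m; "gripper_width": opening from 0.0 (shut) to 1.0 (fully open); "gripper_force": force on a finger pad.
Only numpy, scipy, OpenCV 4.12 (cv2) and the standard library are available. Lean on these libraries where they do the work, as an engineer would, in place of code of your own. Each camera call takes 0.05 s, during which the arm holds its last target. There are 200 camera calls.

## Working session

There is one attempt and no reset: what is moved stays moved. The work goes in short steps, Python scripts to look and compute and a tool call to move; the robot and the scene stay as the last step left them, time stands still between calls to the robot, and variables do not carry over. Pictures are saved under pics/ and viewed, at most 10 in all, crops included, and the job is handed in when it is done.

Besides the shell and the picture viewer there is one more tool, called after ">>>" as name(argument=value, ...) on one line, values as JSON. move_arm: Moves the arm, as the interface text tells. Its arguments: {"type":"object","properties":{"targets":{"type":"string"},"gripper":{"type":"number"}},"required":["targets"]}

```bash
mkdir -p pics; ls
python3 - <<'E'
from station import *
import cv2,numpy as np
s=sense();print(s)
for n in("scene","top"):
    c=capture(n);cv2.imwrite(f"pics/{n}0.png",c["image"]);print(n,c["fx"],c["fy"],c["cx"],c["cy"],np.round(c["world_from_camera"],4).tolist(),[k for k in c])
E
```

```text
pics
{'time_s': 0.0, 'joints': array([-6.16730998e+01,  2.20892911e+01,  3.80341158e-01, -3.07294944e-02,
       -6.84096764e+01, -1.48178672e+01]), 'joint_velocities': array([ 0.09692126,  0.01557823, -0.01813354, -0.06535259, -0.0155181 ,
       -0.00212627]), 'effort': array([-3.94519129e-04, -3.90663528e+01,  1.87408894e+01,  4.22021672e+00,
        1.08807659e-02, -2.03558011e-04]), 'tcp_pos': array([ 0.14590215, -0.60711751,  0.22147441]), 'ee_rot': array([[-9.72379294e-01, -2.33405684e-01, -5.43408982e-04],
       [-2.33406311e-01,  9.72377115e-01,  2.05908590e-03],
       [ 4.77961063e-05,  2.12904758e-03, -9.99997732e-01]]), 'wrist_force': array([-0.02041833,  0.71630029,  0.69914664]), 'moment': array([-0.01838699,  0.00235272, -0.00321293]), 'gripper_force': 0.0, 'gripper_width': 0.997850074707974}
scene 431.84201259716025 431.84201259716025 281.1391412063274 205.4451990395555 [[0.4942, -0.7315, 0.4698, 0.9263], [0.8693, 0.4092, -0.2772, -0.1784], [0.0105, 0.5453, 0.8381, 0.7884], [0.0, 0.0, 0.0, 1.0]] ['image', 'fx', 'fy', 'cx', 'cy', 'world_from_camera']
top 402.36887288384685 402.36887288384685 284.1107320102164 210.77287465342843 [[-0.0121, 0.9893, -0.1457, 0.4661], [-0.999, -0.0183, -0.0409, 0.023], [-0.0431, 0.145, 0.9885, 0.8528], [0.0, 0.0, 0.0, 1.0]] ['image', 'fx', 'fy', 'cx', 'cy', 'world_from_camera']
```

View pics/scene0.png

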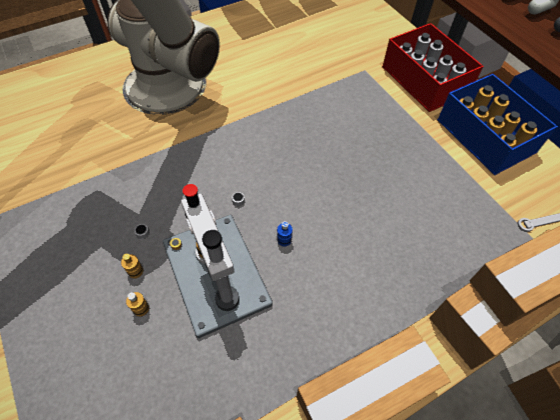

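View pics/top0.png

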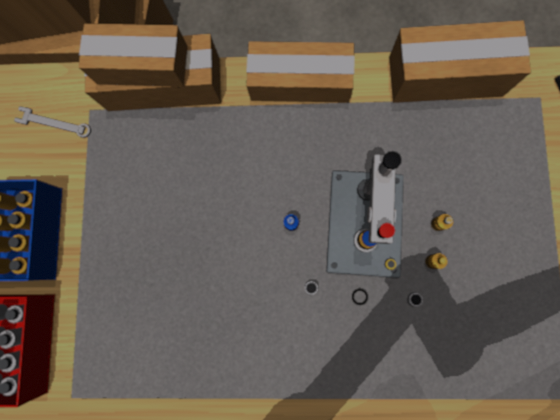

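The scene shows the stand with the column top at about (212,239) and the knob rim at (191,190). In the top view the rim is at (387,231), the cap at (368,240), the column top at (391,160), and the plate corners at (333,171), (404,174), (399,277) and (328,274). I'll enlarge both for better readings.

Run:
```python
import cv2,numpy as np
a=cv2.imread("pics/top0.png")[140:310,270:470];b=cv2.imread("pics/scene0.png")[170:350,110:310]
r=lambda i:cv2.resize(i,None,fx=4,fy=4,interpolation=cv2.INTER_CUBIC)[:600]
cv2.imwrite("pics/topc.png",r(a)[:, :800]);cv2.imwrite("pics/scenec.png",r(b)[:600])
import station;print([n for n in dir(station) if n[0]!='_'])
```

```text
['PlanningError', 'capture', 'finish_job', 'sense']
```

View pics/topc.png

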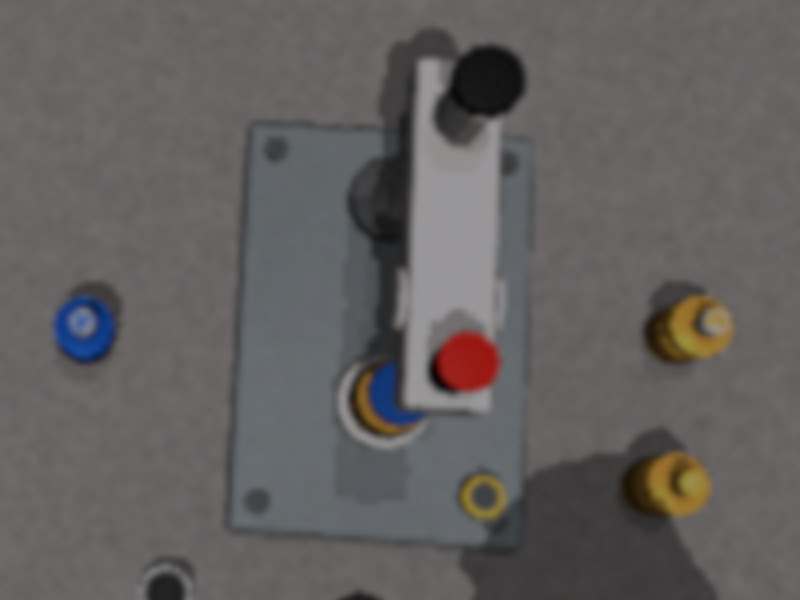

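View pics/scenec.png

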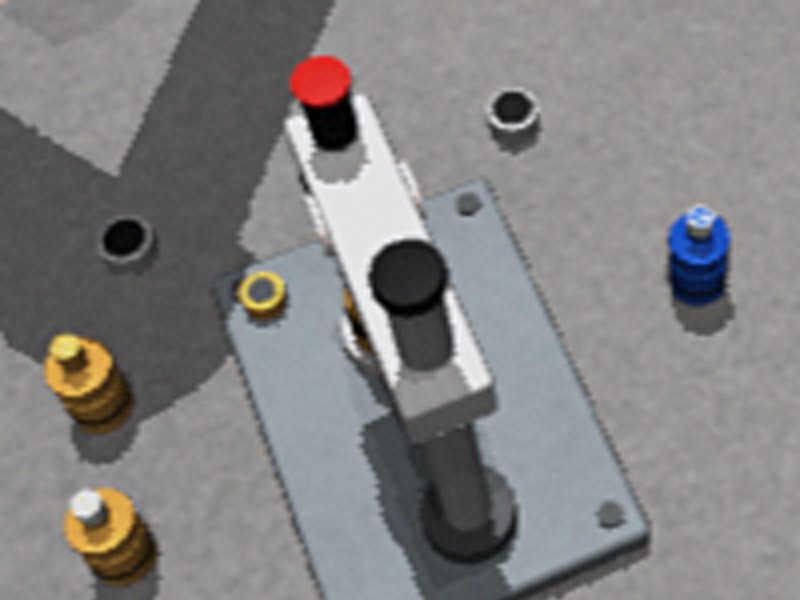

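The top crop shows the rim at (467,361), the column top at (489,79), the nest ring around (383,402), and the plate corners at (250,123), (533,140), (519,549) and (228,528). The scene crop shows the rim at (322,80), the column top at (408,273), and the plate corners at (484,182), (648,525) and (216,285).

```bash
cat > h.py <<'E'
from station import *
import numpy as np, json
from scipy.optimize import least_squares
def cam(c): return dict(k=[c["fx"],c["fy"],c["cx"],c["cy"]],T=np.array(c["world_from_camera"]))
def ray(c,u,v):
    fx,fy,cx,cy=c["k"];d=c["T"][:3,:3]@[(u-cx)/fx,-(v-cy)/fy,-1];return c["T"][:3,3],d
def proj(c,P):
    fx,fy,cx,cy=c["k"];p=np.linalg.inv(c["T"])@np.r_[P,1];return np.array([cx+fx*p[0]/-p[2],cy-fy*p[1]/-p[2]])
def onz(c,u,v,z):
    o,d=ray(c,u,v);return o+d*(z-o[2])/d[2]
E
python3 - <<'E'
from h import *
t=cam(capture("top"));s=cam(capture("scene"))
T=lambda u,v:(270+u/4,140+v/4)
S=lambda u,v:(110+u/4,170+v/4)
plate=[(1,1),(1,-1),(-1,-1),(-1,1)]
tc=[(250,123),(533,140),(519,549),(228,528)]
obs=[]
# params x,y,yaw, plate xoff, knobtop z
def W(p,l): c,n=np.cos(p[2]),np.sin(p[2]);return np.array([p[0]+c*l[0]-n*l[1],p[1]+n*l[0]+c*l[1],l[2]])
def res(p,show=False):
    r=[]
    k=W(p,[0,0,p[4]]);col=W(p,[.105,0,.258]);ne=W(p,[0,0,.032])
    r+=[proj(t,k)-T(467,361),proj(t,col)-T(489,79),proj(t,ne)-T(383,401)]
    r+=[proj(s,k)-S(322,80),proj(s,col)-S(408,273)]
    for (a,b),q in zip(plate,tc): r.append(proj(t,W(p,[p[3]+a*.1075,b*.075,.018]))-T(*q))
    for (a,b),q in zip([(-1,1),(1,1),(-1,-1)],[(484,182),(648,525),(216,285)]): r.append(proj(s,W(p,[p[3]+a*.1075,b*.075,.018]))-S(*q))
    r=np.array(r)
    return r if show else r.ravel()
f=least_squares(res,[.4,-.2,0,.03,.25],loss='soft_l1')
p=f.x;print(np.round(p,4),np.degrees(p[2]));print(np.round(res(p,1),1).tolist())
for n,q,z in [("cart_w",(712,322),.066),("cart_a",(688,483),.066),("blue",(83,320),.066),("nut",(484,497),.03),("aer",(167,588),.016)]: print(n,np.round(onz(t,*T(*q),z),3))
for n,q in [("aer2",(416,299)),("oring",(360,296)),("aer1",(312,287))]: print(n,np.round(onz(t,*q,.01),3))
E
```

```text
[ 0.524  -0.1068 -0.0839  0.0376  0.2385] -4.805006953043751
[[-0.2, -0.1], [-0.5, -0.2], [-0.5, -0.2], [-1.1, 0.2], [-1.2, 0.1], [-0.9, -0.9], [-0.1, -0.9], [0.3, 0.4], [-1.2, 0.2], [-0.3, -1.9], [0.7, 1.9], [-2.9, -1.5]]
cart_w [ 0.557 -0.262  0.066]
cart_a [ 0.48  -0.245  0.066]
blue [0.563 0.043 0.066]
nut [ 0.475 -0.156  0.03 ]
aer [0.431 0.003 0.016]
aer2 [ 0.405 -0.207  0.01 ]
oring [ 0.412 -0.095  0.01 ]
aer1 [0.431 0.002 0.01 ]
```

The stand is found to within about 2 mm. Rows can't command a tilt directly, so I'll see what the arm does with orientation at the edge of its reach, in free space.

>>> move_arm(targets="0.2 -0.8 0.6 0;0.2 -0.8 0.6 0;0.2 -0.8 0.6 0;0.2 -0.8 0.6 0;0.2 -0.8 0.6 0;0.2 -0.8 0.6 0;0.2 -0.8 0.6 0;0.2 -0.8 0.6 0;0.2 -0.8 0.6 0;0.2 -0.8 0.6 0", gripper=0)

```text
time_s: 1.03
tcp_pos: [0.1955, -0.8059, 0.3721]
ee_rot: [[-0.972, -0.234, 0.0], [-0.234, 0.972, -0.001], [-0.0, -0.001, -1.0]]
wrist_force: [1.2, -1.6, 0.8]
gripper_width: 0.324
gripper_force: 0.0
```

>>> move_arm(targets="0.2 -0.8 0.6 0;0.2 -0.8 0.6 0;0.2 -0.8 0.6 0;0.2 -0.8 0.6 0;0.2 -0.8 0.6 0;0.2 -0.8 0.6 0;0 0 0 0;0 0 0 0")

```text
time_s: 1.7
tcp_pos: [0.2033, -0.8332, 0.402]
ee_rot: [[-0.972, -0.233, 0.015], [-0.234, 0.969, -0.078], [0.004, -0.08, -0.997]]
wrist_force: [-0.4, -0.1, 0.4]
gripper_width: 0.007
gripper_force: 0.0
```

Run:
```python
from h import *
s=sense();print(s['time_s'],s['joints'].round(1),s['tcp_pos'].round(3),s['ee_rot'].round(3).tolist(),s['wrist_force'])
```

```text
1.7 [ -65.1   52.4   80.7    1.2 -113.8  -10.8] [ 0.203 -0.833  0.402] [[-0.972, -0.233, 0.015], [-0.234, 0.969, -0.078], [0.004, -0.08, -0.997]] [-0.42278572 -0.07626302  0.35627272]
```

Pushing past the reach limit leans the tool outward by 4.5°, which is the direction I need. I'll push further and check whether the lean is kept.

>>> move_arm(targets="0.2 -0.8 0.6 0;0.2 -0.8 0.6 0;0.2 -0.8 0.6 0;0.2 -0.8 0.6 0;0.2 -0.8 0.6 0;0.2 -0.8 0.6 0;0 0 0 0")

```text
time_s: 2.28
tcp_pos: [0.2084, -0.8518, 0.4189]
ee_rot: [[-0.972, -0.231, 0.03], [-0.233, 0.958, -0.168], [0.01, -0.17, -0.985]]
wrist_force: [0.2, 0.3, -0.6]
gripper_width: 0.008
gripper_force: 0.0
```

>>> move_arm(targets="-0.2 0.8 0 0;-0.2 0.8 0 0;-0.2 0.8 0 0;0 0 0 0")

```text
time_s: 2.62
tcp_pos: [0.1936, -0.7944, 0.4194]
ee_rot: [[-0.972, -0.232, 0.027], [-0.233, 0.959, -0.161], [0.012, -0.163, -0.987]]
wrist_force: [-0.0, 1.3, 0.9]
gripper_width: 0.005
gripper_force: 0.0
```

The lean is kept, so it builds up with each push. The tool's y axis has to be horizontal during the lean, so I'll undo this one at the inner reach limit, spin 90°, then lean again at the outer limit.

>>> move_arm(targets="-0.24 0.97 0 0;-0.24 0.97 0 0;-0.24 0.97 0 0;-0.24 0.97 0 0;-0.24 0.97 0 0;-0.24 0.97 0 0;-0.24 0.97 0 0;-0.24 0.97 0 0;-0.24 0.97 0 0;-0.24 0.97 0 0")

```text
time_s: 3.45
tcp_pos: [0.1352, -0.5554, 0.4193]
ee_rot: [[-0.972, -0.231, 0.03], [-0.233, 0.958, -0.166], [0.01, -0.169, -0.986]]
wrist_force: [0.7, 0.2, 0.4]
gripper_width: 0.005
gripper_force: 0.0
```

>>> move_arm(targets="-0.24 0.97 0 0;-0.24 0.97 0 0;-0.24 0.97 0 0;-0.24 0.97 0 0;-0.24 0.97 0 0;-0.24 0.97 0 0;-0.24 0.97 0 0;-0.24 0.97 0 0;-0.24 0.97 0 0;-0.24 0.97 0 0")

```text
time_s: 4.28
tcp_pos: [0.075, -0.313, 0.4194]
ee_rot: [[-0.973, -0.23, 0.03], [-0.232, 0.958, -0.166], [0.009, -0.169, -0.986]]
wrist_force: [-0.4, 0.0, -0.5]
gripper_width: 0.006
gripper_force: 0.0
```

Run:
```python
from h import *
s=sense();print(s['time_s'],s['joints'].round(1),s['tcp_pos'].round(3))
```

```text
4.2833 [-39.9 -21.  -18.8   6.2 -84.7 -36.8] [ 0.075 -0.313  0.419]
```

>>> move_arm(targets="0 0 -0.9 0;0 0 -0.9 0;0 0 -0.9 0;0 0 -0.9 0;0 0 -0.9 0;0 0 -0.9 0;0 0 -0.9 0;0 0 0 0")

```text
time_s: 4.95
tcp_pos: [0.0738, -0.3118, 0.2578]
ee_rot: [[-0.973, -0.231, 0.025], [-0.232, 0.96, -0.159], [0.013, -0.161, -0.987]]
wrist_force: [-0.2, 0.2, -0.5]
gripper_width: 0.002
gripper_force: 0.0
```

Run:
```python
from h import *
s=sense();print(s['time_s'],s['joints'].round(1),s['tcp_pos'].round(3))
```

```text
4.95 [-40.  -18.6 -39.9   6.9 -61.8 -39.4] [ 0.074 -0.312  0.258]
```

>>> move_arm(targets="0 0 -0.9 0;0 0 -0.9 0;0 0 -0.9 0;0 0 -0.9 0;-0.2 0.8 -0.4 0;-0.2 0.8 -0.4 0;-0.2 0.8 0 0;0 0 0 0")

```text
time_s: 5.62
tcp_pos: [0.0599, -0.2522, 0.1516]
ee_rot: [[-0.972, -0.235, 0.032], [-0.237, 0.957, -0.166], [0.009, -0.169, -0.986]]
wrist_force: [-0.6, -0.1, 0.0]
gripper_width: 0.01
gripper_force: 0.0
```

Run:
```python
from h import *
s=sense();print(s['time_s'],s['joints'].round(1),s['tcp_pos'].round(3))
```

```text
5.6167 [-26.7 -23.1 -59.4  10.4 -48.2 -56.1] [ 0.06  -0.252  0.152]
```

>>> move_arm(targets="-0.1 0.6 -0.3 0;-0.1 0.6 -0.3 0;-0.1 0.6 -0.3 0;-0.1 0.6 -0.3 0;0 0 0 0")

```text
time_s: 6.03
tcp_pos: [0.0555, -0.2114, 0.1533]
ee_rot: [[-0.971, -0.235, 0.036], [-0.238, 0.962, -0.135], [-0.003, -0.14, -0.99]]
wrist_force: [0.3, -0.5, 0.5]
gripper_width: 0.001
gripper_force: 0.0
```

Run:
```python
from h import *
s=sense();print(s['time_s'],s['joints'].round(1),s['tcp_pos'].round(3))
```

```text
6.0333 [-11.3 -32.8 -61.    8.5 -58.5 -69.2] [ 0.056 -0.211  0.153]
```

Run:
```python
from h import *
c=capture("wrist");print(np.round(c["hand_eye"],3).tolist(),[k for k in c],c["fx"])
```

```text
[[0.0, 0.952, 0.306, 0.085], [1.0, -0.0, -0.001, 0.0], [-0.001, 0.306, -0.952, -0.162], [0.0, 0.0, 0.0, 1.0]] ['image', 'fx', 'fy', 'cx', 'cy', 'hand_eye'] 299.27963613129054
```

The wrist camera sits on tool +x. If I lean along −x it stays below the tool, clear of the gauge and with a side view of the cap. Next I move out and spin by −100°. The extra 10° lets the coming push cancel the leftover side lean.

>>> move_arm(targets="0.23 -0.98 0.42 0;0.23 -0.98 0.42 0;0.23 -0.98 0.42 0;0.23 -0.98 0.42 0;0.23 -0.98 0.42 -1;0.23 -0.98 0.42 -1;0.23 -0.98 0.42 -1;0.23 -0.98 0.42 -1;0.23 -0.98 0.42 -1;0.23 -0.98 0.42 -1")

```text
time_s: 6.92
tcp_pos: [0.1094, -0.4529, 0.2545]
ee_rot: [[-0.957, 0.286, -0.043], [0.289, 0.948, -0.13], [0.004, -0.137, -0.991]]
wrist_force: [1.6, -0.7, 1.0]
gripper_width: 0.002
gripper_force: 0.0
```

>>> move_arm(targets="0.23 -0.98 0.42 -1;0.23 -0.98 0.42 -1;0.23 -0.98 0.42 -1;0.23 -0.98 0.42 -1;0.23 -0.98 0.42 -1;0.23 -0.98 0.42 -1;0.23 -0.98 0.42 -1;0.23 -0.98 0.42 -1;0.23 -0.98 0.42 -1;0.23 -0.98 0.42 -1")

```text
time_s: 7.75
tcp_pos: [0.1658, -0.698, 0.3584]
ee_rot: [[-0.394, 0.91, -0.127], [0.919, 0.391, -0.051], [0.004, -0.137, -0.991]]
wrist_force: [0.0, -0.7, 0.0]
gripper_width: -0.001
gripper_force: 0.0
```

>>> move_arm(targets="0.23 -0.98 0.42 -1;0.23 -0.98 0.42 -1;0.23 -0.98 0.42 -1;0.23 -0.98 0.42 -1;0 0 0 0")

```text
time_s: 8.17
tcp_pos: [0.1888, -0.7933, 0.3898]
ee_rot: [[-0.087, 0.987, -0.138], [0.996, 0.087, -0.006], [0.006, -0.138, -0.99]]
wrist_force: [1.2, -1.2, -2.9]
gripper_width: 0.002
gripper_force: 0.0
```

Run:
```python
from h import *
s=sense();print(s['time_s'],s['joints'].round(1),s['tcp_pos'].round(3))
```

```text
8.1667 [ -62.7   47.    64.6    7.7 -110.7 -109.8] [ 0.189 -0.793  0.39 ]
```

>>> move_arm(targets="0.23 -0.98 0.6 0;0.23 -0.98 0.6 0;0.23 -0.98 0.6 0;0.23 -0.98 0.6 0;0.23 -0.98 0.6 0;0.23 -0.98 0.6 0;0.23 -0.98 0.6 0;0.23 -0.98 0.6 0;0.23 -0.98 0.6 0;0.23 -0.98 0.6 0")

```text
time_s: 9.0
tcp_pos: [0.1939, -0.8467, 0.4209]
ee_rot: [[-0.112, 0.987, -0.114], [0.981, 0.092, -0.169], [-0.156, -0.131, -0.979]]
wrist_force: [-0.0, 0.0, 0.5]
gripper_width: 0.006
gripper_force: 0.0
```

>>> move_arm(targets="0.23 -0.98 0.9 0;0.23 -0.98 0.9 0;0.23 -0.98 0.9 0;0.23 -0.98 0.9 0;0.23 -0.98 0.9 0;0.23 -0.98 0.9 0;0.23 -0.98 0.9 0;0.23 -0.98 0.9 0;0.23 -0.98 0.9 0;0.23 -0.98 0.9 0")

```text
time_s: 9.83
tcp_pos: [0.1909, -0.878, 0.4829]
ee_rot: [[-0.133, 0.987, -0.085], [0.925, 0.093, -0.368], [-0.355, -0.128, -0.926]]
wrist_force: [0.2, -1.0, -0.5]
gripper_width: 0.009
gripper_force: 0.0
```

Run:
```python
from h import *
s=sense();print(s['time_s'],s['joints'].round(1),s['tcp_pos'].round(3))
```

```text
9.8333 [ -62.9   50.4   80.6   14.4 -102.4 -105. ] [ 0.191 -0.878  0.483]
```

>>> move_arm(targets="0 0 0 -1;0 0 0 -1;0 0 0 -1;0 0 0 -1;0.23 -0.98 0.9 -0.4;0.23 -0.98 0.9 0;0.23 -0.98 0.9 0;0.23 -0.98 0.9 0;0.23 -0.98 0.9 0;0.23 -0.98 0.9 0")

```text
time_s: 10.67
tcp_pos: [0.1808, -0.8875, 0.509]
ee_rot: [[0.196, 0.961, -0.197], [0.857, -0.266, -0.442], [-0.477, -0.083, -0.875]]
wrist_force: [0.5, 0.2, -0.3]
gripper_width: 0.003
gripper_force: 0.0
```

>>> move_arm(targets="0.23 -0.98 0.9 0;0.23 -0.98 0.9 0;0.23 -0.98 0.9 0;0.23 -0.98 0.9 0;0.23 -0.98 0.9 0;0.23 -0.98 0.9 0;0.23 -0.98 0.9 0;0.23 -0.98 0.9 0")

```text
time_s: 11.33
tcp_pos: [0.1778, -0.9226, 0.5524]
ee_rot: [[0.165, 0.971, -0.171], [0.773, -0.235, -0.589], [-0.613, -0.035, -0.79]]
wrist_force: [-0.5, -0.2, 0.3]
gripper_width: 0.003
gripper_force: 0.0
```

Run:
```python
from h import *
s=sense();print(s['time_s'],s['joints'].round(1),s['tcp_pos'].round(3))
```

```text
11.3333 [ -62.    50.2   80.6   25.3  -91.1 -123.7] [ 0.178 -0.923  0.552]
```

>>> move_arm(targets="0.23 -0.98 0.9 0;0.23 -0.98 0.9 0;0.23 -0.98 0.9 0;0.23 -0.98 0.9 0;0 0 0 0")

```text
time_s: 11.75
tcp_pos: [0.1847, -0.951, 0.4363]
ee_rot: [[0.081, 0.966, -0.244], [0.862, -0.191, -0.47], [-0.501, -0.172, -0.848]]
wrist_force: [4.3, -5.4, -13.0]
gripper_width: 0.006
gripper_force: 0.0
```

Run:
```python
from h import *
s=sense();print(s['time_s'],s['joints'].round(1),s['tcp_pos'].round(3),np.degrees(np.arccos(-s['ee_rot'][2,2])), np.degrees(np.arctan2(s['ee_rot'][1,2],s['ee_rot'][0,2])))
```

```text
11.75 [ -62.4   56.9   79.8   25.7  -92.8 -120.2] [ 0.185 -0.951  0.436] 31.96009104715765 -117.42828265328733
```

>>> move_arm(targets="0 0 0 0;0 0 0 0")

```text
time_s: 11.92
tcp_pos: [0.182, -0.9465, 0.4617]
ee_rot: [[0.089, 0.968, -0.235], [0.845, -0.198, -0.497], [-0.527, -0.154, -0.835]]
wrist_force: [-1.6, 0.1, 2.2]
gripper_width: 0.004
gripper_force: 0.0
```

Run:
```python
from h import *
s=sense();print(s['time_s'],s['joints'].round(1),s['tcp_pos'].round(3),s['joint_velocities'].round(1),s['ee_rot'].round(3).tolist(),s['wrist_force'].round(1))
```

```text
11.9167 [ -62.4   55.7   80.3   26.   -92.6 -120.3] [ 0.182 -0.946  0.462] [ -0.2 -13.3   8.6   4.   -0.5  -0. ] [[0.089, 0.968, -0.235], [0.845, -0.198, -0.497], [-0.527, -0.154, -0.835]] [-1.6  0.1  2.2]
```

>>> move_arm(targets="0 0 0 0;0 0 0 0;0 0 0 0;0 0 0 0;0 0 0 0;0 0 0 0")

```text
time_s: 12.42
tcp_pos: [0.1787, -0.941, 0.4816]
ee_rot: [[0.095, 0.969, -0.226], [0.834, -0.201, -0.514], [-0.544, -0.14, -0.828]]
wrist_force: [0.1, -1.0, 0.1]
gripper_width: 0.006
gripper_force: 0.0
```

>>> move_arm(targets="-0.2 0.9 0 0;-0.2 0.9 0 0;-0.2 0.9 0 0;-0.2 0.9 0 0;0 0 0 0")

```text
time_s: 12.83
tcp_pos: [0.1631, -0.8705, 0.4848]
ee_rot: [[0.093, 0.968, -0.231], [0.836, -0.202, -0.51], [-0.541, -0.146, -0.828]]
wrist_force: [-0.0, -0.2, 0.8]
gripper_width: 0.007
gripper_force: 0.0
```

Run:
```python
from h import *
s=sense();print(s['time_s'],s['joints'].round(1),s['tcp_pos'].round(3),s['joint_velocities'].round(1),s['ee_rot'].round(3).tolist(),s['wrist_force'].round(1))
```

```text
12.8333 [ -61.    35.3   41.1   27.7  -75.7 -130.4] [ 0.163 -0.871  0.485] [-0.5  5.  12.7 -0.7 -1.2  2.3] [[0.093, 0.968, -0.231], [0.836, -0.202, -0.51], [-0.541, -0.146, -0.828]] [-0.  -0.2  0.8]
```

>>> move_arm(targets="0 0 0 -1;0 0 0 -1;0.2 -0.8 0.3 -1;0.2 -0.8 0.3 -1;0.2 -0.8 0.3 -1;0.2 -0.8 0.3 -0.8;0.2 -0.8 0.6 0;0.2 -0.8 0.6 0")

```text
time_s: 13.5
tcp_pos: [0.1599, -0.8674, 0.483]
ee_rot: [[0.433, 0.814, -0.386], [0.758, -0.561, -0.333], [-0.488, -0.148, -0.86]]
wrist_force: [0.2, 0.7, -0.4]
gripper_width: 0.003
gripper_force: 0.0
```

Run:
```python
from h import *
s=sense();print(s['time_s'],s['joints'].round(1),s['tcp_pos'].round(3))
```

```text
13.5 [ -60.3   51.9   74.3   31.  -103.7 -142.1] [ 0.16  -0.867  0.483]
```

>>> move_arm(targets="0.2 -0.9 0.7 0;0.2 -0.9 0.7 0;0.2 -0.9 0.7 0;0.2 -0.9 0.7 0;0.2 -0.9 0.7 0;0.2 -0.9 0.7 0")

```text
time_s: 14.0
tcp_pos: [0.1329, -0.8162, 0.5734]
ee_rot: [[0.463, 0.832, -0.305], [0.745, -0.552, -0.375], [-0.481, -0.053, -0.875]]
wrist_force: [0.9, -1.3, -0.8]
gripper_width: 0.005
gripper_force: 0.0
```

Run:
```python
from h import *
s=sense();print(s['time_s'],s['joints'].round(1),s['tcp_pos'].round(3))
```

```text
14.0 [ -61.1   47.    80.4   28.4 -109.3 -138.8] [ 0.133 -0.816  0.573]
```

>>> move_arm(targets="0.2 -0.9 0.7 0;0.2 -0.9 0.7 0;0.2 -0.9 0.7 0;0.2 -0.9 0.7 0")

```text
time_s: 14.33
tcp_pos: [0.1192, -0.7681, 0.2154]
ee_rot: [[0.442, 0.568, -0.694], [0.856, -0.036, 0.515], [0.268, -0.822, -0.502]]
wrist_force: [1.0, -3.3, -13.7]
gripper_width: 0.005
gripper_force: 0.0
```

Run:
```python
from h import *
s=sense();print(s['time_s'],s['joints'].round(1),s['tcp_pos'].round(3))
```

```text
14.3333 [ -62.9   79.    79.5   37.7 -141.2 -117. ] [ 0.119 -0.768  0.215]
```

>>> move_arm(targets="0 0 0 0;0 0 0 0;0 0 0 0")

```text
time_s: 14.58
tcp_pos: [0.1184, -0.7684, 0.2372]
ee_rot: [[0.441, 0.577, -0.688], [0.867, -0.076, 0.492], [0.232, -0.813, -0.534]]
wrist_force: [0.9, 3.3, 9.9]
gripper_width: 0.006
gripper_force: 0.0
```

Run:
```python
from h import *
s=sense();print(s['time_s'],s['joints'].round(1),s['joint_velocities'].round(1),s['tcp_pos'].round(3))
```

```text
14.5833 [ -62.9   77.7   80.7   38.1 -141.1 -117.3] [  0.3 -29.1   0.5   6.4  -2.9   0.4] [ 0.118 -0.768  0.237]
```

>>> move_arm(targets="0 0 0 0;0 0 0 0;0 0 0 0;0 0 0 0;0 0 0 0;0 0 0 0")

```text
time_s: 15.08
tcp_pos: [0.1176, -0.7665, 0.2542]
ee_rot: [[0.437, 0.588, -0.681], [0.872, -0.091, 0.481], [0.221, -0.804, -0.552]]
wrist_force: [0.4, -0.5, -0.6]
gripper_width: 0.003
gripper_force: 0.0
```

Run:
```python
from h import *
s=sense();print(s['time_s'],s['joints'].round(1),s['joint_velocities'].round(1),s['tcp_pos'].round(3))
```

```text
15.0833 [ -62.9   76.4   80.7   38.  -141.1 -117.2] [ 0.   3.1  0.1 -0.1  0.   0.2] [ 0.118 -0.766  0.254]
```

```bash
cat > kin.py <<'E'
import numpy as np
from scipy.optimize import least_squares
from scipy.spatial.transform import Rotation as Ro
S=[([-61.673,22.089,.380,-.031,-68.41,-14.818],(.1459,-.6071,.2215),None),
([-65.1,52.4,80.7,1.2,-113.8,-10.8],(.2033,-.8332,.402),[[-0.972,-0.233,0.015],[-0.234,0.969,-0.078],[0.004,-0.08,-0.997]]),
([-39.9,-21,-18.8,6.2,-84.7,-36.8],(.075,-.313,.4194),[[-0.973,-0.23,0.03],[-0.232,0.958,-0.166],[0.009,-0.169,-0.986]]),
([-26.7,-23.1,-59.4,10.4,-48.2,-56.1],(.0599,-.2522,.1516),[[-0.972,-0.235,0.032],[-0.237,0.957,-0.166],[0.009,-0.169,-0.986]]),
([-11.3,-32.8,-61,8.5,-58.5,-69.2],(.0555,-.2114,.1533),[[-0.971,-0.235,0.036],[-0.238,0.962,-0.135],[-0.003,-0.14,-0.99]]),
([-62.7,47,64.6,7.7,-110.7,-109.8],(.1888,-.7933,.3898),[[-0.087,0.987,-0.138],[0.996,0.087,-0.006],[0.006,-0.138,-0.99]]),
([-62.9,50.4,80.6,14.4,-102.4,-105],(.1909,-.878,.4829),[[-0.133,0.987,-0.085],[0.925,0.093,-0.368],[-0.355,-0.128,-0.926]]),
([-62,50.2,80.6,25.3,-91.1,-123.7],(.1778,-.9226,.5524),[[0.165,0.971,-0.171],[0.773,-0.235,-0.589],[-0.613,-0.035,-0.79]]),
([-61,35.3,41.1,27.7,-75.7,-130.4],(.1631,-.8705,.4848),[[0.093,0.968,-0.231],[0.836,-0.202,-0.51],[-0.541,-0.146,-0.828]]),
([-60.3,51.9,74.3,31,-103.7,-142.1],(.1599,-.8674,.483),[[0.433,0.814,-0.386],[0.758,-0.561,-0.333],[-0.488,-0.148,-0.86]]),
([-61.1,47,80.4,28.4,-109.3,-138.8],(.1329,-.8162,.5734),[[0.463,0.832,-0.305],[0.745,-0.552,-0.375],[-0.481,-0.053,-0.875]]),
([-62.9,76.4,80.7,38,-141.1,-117.2],(.1176,-.7665,.2542),[[0.437,0.588,-0.681],[0.872,-0.091,0.481],[0.221,-0.804,-0.552]])]
R=lambda a,d:Ro.from_euler(a,d,degrees=True)
def fk(q,p,s4=1,s6=1):
    A=R('z',q[0]);B=R('y',q[1]);C=R('y',q[1]-q[2]);W=R('x',s4*q[3])*R('y',-q[4])
    x=A.apply(np.array([p[0],p[1],p[2]])+B.apply([p[3],0,p[4]])+C.apply(np.array([p[5],0,p[6]])+W.apply([p[7],0,0])))
    r=A*C*W*R('x',s6*q[5]+p[8])*R('y',90)
    return x,r
LO=np.array([-179.83,-69.29,-61.27,-181.25,-171.15,-9.14*0-177.46]);HI=np.array([179.83,118.12,80.66,117.63,-9.14,177.46])
def fit():
    best=None
    for s4 in(1,-1):
      for s6 in(1,-1):
        for o in (0,90,180,270):
          def res(p):
            o_=[]
            for q,t,M in S:
                x,r=fk(q,p,s4,s6);o_+=list((x-t)*1)
                if M is not None:o_+=list(.3*(Ro.from_matrix(np.array(M)).inv()*r).as_rotvec())
            return o_
          f=least_squares(res,[0,-.16,.3,0,.35,.3,0,.25,o])
          if best is None or f.cost<best[0]:best=(f.cost,f.x,s4,s6,f.fun)
    return best
if __name__=="__main__":
    b=fit();print(b[0],b[1].round(4).tolist(),b[2:4],np.abs(b[4]).max())
E
python3 kin.py
```

```text
0.00529788073183734 [0.0235, -0.1497, 0.1831, -0.0261, 0.5449, 0.4178, 0.0243, 0.307, 270.0089] (-1, -1) 0.047678931053364626
```

```bash
python3 - <<'E'
s=open('kin.py').read()
s=s.replace("W.apply([p[7],0,0])","R('x',s4*q[3]).apply([0,p[9],p[10]])+W.apply([p[7],p[11],p[12]])").replace("R('x',s6*q[5]+p[8])*R('y',90)","R('x',s6*q[5]+p[8])*R('y',90)*Ro.from_rotvec([0,0,0])").replace("0,.25,o]","0,.25,o,0,0,0,0]")
s=s.replace("q[3])*R('y',-q[4])","(q[3]+p[13]))*R('y',-q[4]+p[14])").replace("0,0,0,0])","0,0,0,0,0,0])").replace("R('x',s4*q[3]).apply","R('x',s4*(q[3]+p[13])).apply")
open('kin.py','w').write(s)
E
cat >> kin.py <<'E'
    import pickle;pickle.dump(b,open('kin.pkl','wb'))
    print((np.array(b[4][:]).round(3)).tolist())
E
python3 kin.py
```

```text
2.3336216905265505e-06 [-0.0, 0.0015, 0.1597, 0.0001, 0.5652, 0.4214, 0.0009, 0.3064, 270.0086, 40.8398, -0.0008, -41.0012, 0.0003, 0.0029, 0.0168] (-1, -1) 0.0008156561118278782
[-0.0, -0.0, -0.0, 0.001, 0.0, 0.0, 0.0, -0.0, -0.0, -0.0, 0.0, -0.0, -0.0, -0.0, -0.0, 0.0, -0.0, 0.0, 0.0, 0.0, -0.0, -0.0, -0.0, 0.0, 0.0, 0.0, 0.0, -0.001, -0.0, 0.0, -0.0, -0.0, 0.0, 0.001, 0.0, 0.0, -0.0, -0.0, -0.0, 0.0, 0.0, 0.0, -0.0, -0.0, 0.0, -0.0, -0.0, -0.0, 0.001, 0.0, -0.0, 0.0, -0.0, -0.0, 0.0, 0.0, -0.0, -0.0, 0.0, -0.0, 0.0, -0.0, 0.0, -0.0, -0.0, 0.0, 0.0, 0.0, 0.0]
```

```bash
cat > sim.py <<'E'
import pickle,numpy as np
from kin import fk,R,Ro,S,LO,HI
b=pickle.load(open('kin.pkl','rb'));P,s4,s6=b[1],b[2],b[3]
LO=np.array([-179.83,-69.29,-61.27,-181.25,-171.15,-177.46])
V=np.array([159.86,159.86,180,180,180,180])*.7/12
F=lambda q:fk(q,P,s4,s6)
def jac(q):
    x,r=F(q);J=np.zeros((6,6))
    for i in range(6):
        d=np.array(q,float);d[i]+=.01;y,t=F(d)
        J[:3,i]=(y-x)/np.radians(.01);J[3:,i]=(t*r.inv()).as_rotvec()/np.radians(.01)
    return x,r,J
def row(q,cmd,sh,N,lam,w,scale):
    x,r=cmd;t=np.array(sh[:3])*.025;n=np.linalg.norm(t);t=t*min(1,.0417/max(n,1e-9))
    X=x+t;Rt=R('z',sh[3]*5)*r
    q0=np.array(q,float);q=q0.copy();W=np.diag([1,1,1,w,w,w])
    for _ in range(N):
        x,r,J=jac(q);e=W@np.r_[X-x,(Rt*r.inv()).as_rotvec()];
        if np.linalg.norm(e)<1e-5:break
        J=W@J
        q=np.clip(q+np.degrees(J.T@np.linalg.solve(J@J.T+lam**2*np.eye(6),e)),LO,HI)
    d=q-q0;k=max(1,np.max(np.abs(d)/V))
    if scale:q=q0+d/k
    else:q=q0+np.clip(d,-V,V)
    return q
def run(q,rows,N=20,lam=.05,w=.3,reset=True,scale=True):
    cmd=F(q);out=[]
    for s in rows:
        if not reset: tgt=(cmd[0]+np.array(s[:3])*.025,R('z',s[3]*5)*cmd[1])
        q=row(q,cmd,s,N,lam,w,scale)
        cmd=F(q) if reset else tgt
        out.append(q)
    return out
E
cat > t.py <<'E'
from sim import *
sp=[(0,0,0,-1)]*2+[(.2,-.8,.3,-1)]*3+[(.2,-.8,.3,-.8)]+[(.2,-.8,.6,0)]*2
pu=[(.2,-.9,.7,0)]*10
for reset in(1,0):
 for N in(1,5,30):
  for lam in(.02,.1):
   for w in (.1,.3,1):
    o=run(S[8][0],sp+pu,N,lam,w,reset)
    a=o[7]-S[9][0];c=o[13]-S[10][0];d=o[17]-S[11][0]
    print(reset,N,lam,w,a.round(0),c.round(0),d.round(0),int(abs(np.r_[a,c,d]).sum()))
E
timeout 500 python3 t.py | sort -n -k30 | awk '{print $NF, $0}' | sort -n | head -12
```

```text
24 1 30 0.02 1 [-0. -0. -2. -0.  0. -1.] [-0. -0. -5. -1.  1. -3.] [-0. -1. -0. -2.  2. -5.] 24
83 0 30 0.1 1 [-0.  3.  1.  4.  2. -5.] [ -0.   2. -10.   7.  10.  -7.] [  1.  -1.  -1.  -2.  16. -11.] 83
130 1 5 0.02 1 [ -1.  15.   6.   3. -13.   9.] [ -1.  28.  -0.   7. -21.  14.] [-0.  3. -1. -1.  3. -4.] 130
139 0 5 0.1 1 [-0.  4.  3.  5.  1. -4.] [-0. 15. -1.  9.  4. -3.] [  2. -15.  -0.  -2.  43. -29.] 139
142 1 30 0.1 1 [-0.  3.  3.  4.  3. -0.] [-0.  7. -3.  7. 11. -2.] [  1. -22.  -3.  -2.  45. -23.] 142
145 1 5 0.1 1 [-0.  3.  3.  4.  2. -1.] [-0.  8. -3.  7. 11. -4.] [  1. -22.  -3.  -2.  45. -25.] 145
148 1 1 0.02 0.3 [-0. 13.  6.  6. -4.  6.] [-0. 30. -0. 14. -6. 17.] [ 1.  8. -1.  9. 20.  6.] 148
149 1 1 0.1 1 [-0.  2.  0.  5.  3. -5.] [-0.  8. -3.  8. 10. -6.] [  1. -22.  -3.  -1.  44. -27.] 149
159 0 1 0.1 1 [-0.  4.  5.  5.  1. -4.] [-0.  9. -1.  8.  9. -6.] [  1. -24. -11.  -1.  42. -27.] 159
165 1 5 0.02 0.3 [ -0.  19.   6.   6. -11.  14.] [ -0.  32.   0.  12. -14.  21.] [ 1.  4. -0.  5. 14.  5.] 165
189 1 30 0.02 0.3 [ 0. -1. -3.  4. 10. -1.] [ 0.  1. -9.  6. 26. -2.] [  1. -29.  -8.  -3.  65. -21.] 189
216 1 1 0.02 1 [ -1.  20.   4.   6. -17.  12.] [ -2.  37.  -2.  17. -26.  25.] [-1. 12. -3. 14. -1. 13.] 216
```

The fitted kinematics reproduce the logged poses, and a damped least-squares model matches the arm's out-of-reach behaviour, including the jump. I'll refine it.

```bash
cat > t.py <<'E'
from sim import *
sp=[(0,0,0,-1)]*2+[(.2,-.8,.3,-1)]*3+[(.2,-.8,.3,-.8)]+[(.2,-.8,.6,0)]*2
pu=[(.2,-.9,.7,0)]*10
for N in(12,20,25,30,40,60):
  for lam in(.01,.02,.03,.05):
   for w in (.7,1,):
    o=run(S[8][0],sp+pu,N,lam,w,1)
    a=o[7]-S[9][0];c=o[13]-S[10][0];d=o[17]-S[11][0]
    print(int(10*abs(np.r_[a,c,d]).sum()),N,lam,w,a.round(1),c.round(1),d.round(1))
E
timeout 500 python3 t.py | sort -n | head -8
```

```text
227 30 0.02 0.7 [-0.1 -0.7 -2.2  0.1  1.2 -0.8] [-0.   0.5 -0.7 -0.3  0.1 -0.9] [ 0.3 -2.9 -0.  -2.7  4.7 -4.4]
247 30 0.02 1 [-0.2 -0.4 -2.4 -0.3  0.3 -1. ] [-0.1 -0.1 -5.3 -1.1  0.6 -2.8] [-0.  -1.4 -0.  -2.1  1.8 -4.8]
326 20 0.02 1 [-0.2 -0.4 -2.4 -0.3  0.3 -1. ] [-0.2  0.6 -6.7 -0.7  2.5 -3.3] [ 0.1 -2.6 -0.  -3.   2.9 -5.8]
352 40 0.02 1 [-0.2 -0.4 -2.4 -0.3  0.3 -1. ] [-0.2  0.6 -6.6 -0.7  2.5 -3.3] [ 0.1 -3.4 -0.  -3.2  3.9 -6.3]
716 60 0.02 1 [-0.2 -0.4 -2.4 -0.3  0.3 -1. ] [-0.2  0.6 -6.6 -0.7  2.5 -3.3] [  0.7 -14.4  -0.   -7.1  17.  -14.2]
1059 12 0.01 1 [-1.   1.6 -4.6 -0.3 -1.  -0.3] [-2.   6.4 -7.7 -1.  -3.1 -8.7] [ -0.5 -14.6  -1.5 -10.4  13.6 -27.7]
1066 25 0.01 1 [-0.3 -1.3 -4.2 -0.5  3.8 -3.4] [ -0.9  19.5 -11.    1.6 -11.5   3.3] [  0.2  -3.2 -11.3  -7.3   9.4 -14. ]
1078 25 0.03 0.7 [-0.2  6.2 -1.3  3.3 -1.7  3.5] [ -0.5  19.4 -10.1   7.6  -7.7  10.2] [  0.6  -4.9 -10.5   0.2  15.7  -4.4]
```

```bash
nproc
cat > fast.py <<'E'
import numpy as np, pickle
b=pickle.load(open('kin.pkl','rb'));P=b[1]
h,L1,L2,L3=P[2],P[4],P[5],P[7];D=P[1]+P[9]+P[11]
LO=np.array([-179.83,-69.29,-61.27,-181.25,-171.15,-177.46]);HI=np.array([179.83,118.12,80.66,117.63,-9.14,177.46])
V=np.array([159.86,159.86,180,180,180,180])*.7/12
def rx(a):c,s=np.cos(a),np.sin(a);return np.array([[1,0,0],[0,c,-s],[0,s,c]])
def ry(a):c,s=np.cos(a),np.sin(a);return np.array([[c,0,s],[0,1,0],[-s,0,c]])
def rz(a):c,s=np.cos(a),np.sin(a);return np.array([[c,-s,0],[s,c,0],[0,0,1]])
Y=ry(np.pi/2);O6=np.radians(270)
def fk(q,full=False):
    a=np.radians(q);A=rz(a[0]);C=A@ry(a[1]-a[2]);E=C@rx(-a[3]);G=E@ry(-a[4]);M=G@rx(-a[5]+O6)@Y
    o2=np.array([0,0,h]);o3=o2+A@ry(a[1])[:,2]*L1;o4=o3+C[:,0]*L2;o5=o4+E[:,1]*D;x=o5+G[:,0]*L3
    if not full:return x,M
    ax=[np.array([0,0,1.]),A[:,1],-A[:,1],-C[:,0],-E[:,1],-G[:,0]];og=[o2,o2,o3,o4,o5,x]
    J=np.array([np.r_[np.cross(u,x-o),u] for u,o in zip(ax,og)]).T
    return x,M,J,o5
def rotvec(M):
    v=np.array([M[2,1]-M[1,2],M[0,2]-M[2,0],M[1,0]-M[0,1]])/2;s=np.linalg.norm(v)
    return v if s<1e-9 else v/s*np.arctan2(s,(np.trace(M)-1)/2)
def row(q0,sh,N=30,lam=.02):
    x,M=fk(q0);t=np.array(sh[:3])*.025;n=np.linalg.norm(t);t=t*min(1,.0417/max(n,1e-9))
    X=x+t;Rt=rz(np.radians(sh[3]*5))@M;q=np.array(q0,float)
    for _ in range(N):
        x,M,J,_o=fk(q,True);e=np.r_[X-x,rotvec(Rt@M.T)]
        if e@e<1e-10:break
        q=np.clip(q+np.degrees(J.T@np.linalg.solve(J@J.T+lam**2*np.eye(6),e)),LO,HI)
    d=q-q0;return q0+d/max(1,np.max(np.abs(d)/V))
def run(q,rows):
    o=[]
    for s in rows:q=row(q,s);o.append(q)
    return o
E
cat > plan.py <<'E'
from fast import *
from multiprocessing import Pool
import sys
from station import sense
UP=np.array([-np.sin(np.radians(42)),0,-np.cos(np.radians(42))])
def err(q): M=fk(q)[1];return np.degrees(np.arccos(np.clip(M[2]@UP,-1,1)))
def seg(a):
    q,seed=a;r=np.random.default_rng(seed);d=r.normal(size=3);d/=np.abs(d).max();d=np.round(d*r.choice([.5,1]),1)
    sp=round(r.choice([0,0,1,-1,r.uniform(-1,1)]),1);n=int(r.integers(3,16));M0=fk(q)[1];out=[];jump=0
    if r.random()<.1:d[:]=0
    for i in range(n):
        q2=row(q,(*d,sp));x,M,J,o5=fk(q2,True)
        if not(-.3<x[0]<.5 and x[1]<-.35 and x[2]>.25 and o5[2]>.3 and abs(q2[5])<172 and np.hypot(*o5[:2])>.3):break
        a=np.degrees(np.linalg.norm(rotvec(M@(rz(np.radians(sp*5))@fk(q)[1]).T)));
        if a>5 or np.abs(q2-q).max()>9 and False:break
        q=q2;out.append((*d,sp))
    return err(q),q,out
if __name__=="__main__":
    q=sense()['joints'];print(err(q))
    beam=[(err(q),q,[])];best=beam[0];rng=np.random.default_rng(int(sys.argv[1]) if len(sys.argv)>1 else 0)
    with Pool() as p:
        for dep in range(int(sys.argv[2]) if len(sys.argv)>2 else 7):
            jobs=[(k,(s[1],int(rng.integers(1<<30)))) for k,s in enumerate(beam) for _ in range(3000//len(beam))]
            R=p.map(seg,[j[1] for j in jobs],chunksize=50);C=[]
            for (k,_),(e,q2,o) in zip(jobs,R):
                if o:C.append((e,q2,beam[k][2]+[(o[0],len(o))]))
            C.sort(key=lambda c:c[0]+.15*sum(n for _,n in c[2]));
            nb=[]
            for c in C:
                if all(np.abs(c[1]-b[1]).max()>4 for b in nb):nb.append(c)
                if len(nb)>=60:break
            beam=nb
            m=min(C,key=lambda c:c[0]+.05*sum(n for _,n in c[2]))
            if m[0]<best[0]-.5:best=m
            print(dep,round(best[0],2),sum(n for _,n in best[2]))
    q=best[1];print(q.round(1),fk(q)[0].round(3),fk(q)[1].round(3).tolist())
    q=sense()['joints']
    for s,n in best[2]:
        q=run(q,[s]*n)[-1];print([float(v) for v in s],n,'err',err(q).round(1),q.round(0),fk(q)[0].round(3))
E
python3 -c "
from fast import *;from kin import S
for q,t,M in S:print((fk(q)[0]-t).round(3),end='')
"; time timeout 500 python3 plan.py
```

```text
4
[-0.  0. -0.][ 0.001  0.    -0.   ][-0.     0.    -0.001][-0.  0. -0.][-0.001 -0.    -0.   ][-0.001 -0.    -0.   ][ 0.001  0.    -0.   ][ 0.001  0.    -0.001][-0.     0.    -0.001][ 0.001 -0.    -0.001][-0.    -0.    -0.001][ 0.     0.    -0.001]74.7761767062894
0 73.75 1
1 67.15 22
2 62.39 38
3 58.33 43
4 50.68 51
5 41.48 59
6 33.93 70
[ -62.2   18.1   77.7   26.2 -140.   -83.8] [-0.035 -0.427  0.805] [[-0.233, 0.952, -0.2], [0.955, 0.185, -0.23], [-0.182, -0.244, -0.952]]
[-0.8, -1.0, 0.6, 1.0] 15 err 74.0 [-83.  59.  65.  48. -66. -49.] [-0.192 -1.067  0.442]
[0.8, -1.0, 0.1, -1.0] 7 err 67.2 [-76.  59.  59.  48. -82. -72.] [-0.095 -0.999  0.362]
[0.0, 0.0, 0.0, 1.0] 5 err 67.2 [-79.  43.  25.  51. -51. -67.] [-0.095 -0.999  0.362]
[-1.0, -1.0, 0.9, -1.0] 10 err 60.0 [-86.  53.  68.  38. -95. -61.] [-0.248 -0.894  0.463]
[-0.3, -0.4, 1.0, 0.0] 14 err 50.7 [ -90.   40.   74.   30. -107.  -51.] [-0.288 -0.734  0.64 ]
[-0.0, 0.0, 1.0, 0.0] 10 err 44.6 [ -87.   27.   77.   28. -120.  -49.] [-0.239 -0.556  0.771]
[0.7, -0.2, 1.0, -0.2] 9 err 33.9 [ -62.   18.   78.   26. -140.  -84.] [-0.035 -0.427  0.805]
real	5m43.560s
user	22m3.725s
sys	0m0.436s
```

```bash
export OMP_NUM_THREADS=1 OPENBLAS_NUM_THREADS=1; sed -i 's/            print(dep,round/            import time;globals().setdefault("T0",time.time())\n            if time.time()-T0>130 or best[0]<2:break\n            print(dep,round/; s/3000\/\/len/2000\/\/len/' plan.py; time timeout 300 python3 plan.py 1 14
```

```text
74.7761767062894
0 73.96 1
1 68.26 26
2 63.7 36
3 59.04 52
[ -41.7   45.5   77.1   25.2 -128.7  -82.9] [ 0.342 -0.634  0.55 ] [[-0.633, 0.695, -0.342], [0.765, 0.628, -0.141], [0.117, -0.35, -0.929]]
[0.7, -0.2, 1.0, 1.0] 15 err 74.3 [ -43.   56.   77.   60. -107.  -60.] [ 0.34  -0.781  0.588]
[0.2, 0.0, 1.0, 0.0] 13 err 68.9 [ -40.   45.   79.   59. -120.  -55.] [ 0.279 -0.635  0.715]
[-0.0, -0.3, 1.0, 0.0] 11 err 67.0 [ -44.   40.   81.   56. -128.  -48.] [ 0.189 -0.587  0.741]
[0.3, -0.5, 0.5, 0.0] 13 err 60.9 [ -45.   41.   80.   45. -131.  -59.] [ 0.208 -0.604  0.683]
[0.9, -1.0, 0.4, 0.0] 13 err 52.2 [ -42.   45.   77.   25. -129.  -83.] [ 0.342 -0.634  0.55 ]
real	2m53.445s
user	10m54.684s
sys	0m0.386s
```

```bash
which gcc g++ clang cc tcc rustc go julia node luajit; python3 -c "import numba" 2>&1|tail -1
```

```text
ModuleNotFoundError: No module named 'numba'which: no gcc in (/usr/local/sbin:/usr/local/bin:/usr/sbin:/usr/bin:/sbin:/bin)
which: no g++ in (/usr/local/sbin:/usr/local/bin:/usr/sbin:/usr/bin:/sbin:/bin)
which: no clang in (/usr/local/sbin:/usr/local/bin:/usr/sbin:/usr/bin:/sbin:/bin)
which: no cc in (/usr/local/sbin:/usr/local/bin:/usr/sbin:/usr/bin:/sbin:/bin)
which: no tcc in (/usr/local/sbin:/usr/local/bin:/usr/sbin:/usr/bin:/sbin:/bin)
which: no rustc in (/usr/local/sbin:/usr/local/bin:/usr/sbin:/usr/bin:/sbin:/bin)
which: no go in (/usr/local/sbin:/usr/local/bin:/usr/sbin:/usr/bin:/sbin:/bin)
which: no julia in (/usr/local/sbin:/usr/local/bin:/usr/sbin:/usr/bin:/sbin:/bin)
which: no node in (/usr/local/sbin:/usr/local/bin:/usr/sbin:/usr/bin:/sbin:/bin)
which: no luajit in (/usr/local/sbin:/usr/local/bin:/usr/sbin:/usr/bin:/sbin:/bin)
```

>>> move_arm(targets="-0.8 -1 0.6 1;-0.8 -1 0.6 1;-0.8 -1 0.6 1;-0.8 -1 0.6 1;-0.8 -1 0.6 1;-0.8 -1 0.6 1;-0.8 -1 0.6 1;-0.8 -1 0.6 1;-0.8 -1 0.6 1;-0.8 -1 0.6 1")

```text
time_s: 15.92
tcp_pos: [-0.0909, -0.9892, 0.3953]
ee_rot: [[-0.405, 0.435, -0.804], [0.891, 0.383, -0.242], [0.203, -0.815, -0.543]]
wrist_force: [-0.9, 0.7, -1.1]
gripper_width: 0.004
gripper_force: 0.0
```

>>> move_arm(targets="-0.8 -1 0.6 1;-0.8 -1 0.6 1;-0.8 -1 0.6 1;-0.8 -1 0.6 1;-0.8 -1 0.6 1;0.8 -1 0.1 -1;0.8 -1 0.1 -1;0.8 -1 0.1 -1;0.8 -1 0.1 -1;0.8 -1 0.1 -1")

```text
time_s: 16.75
tcp_pos: [-0.1242, -0.9954, 0.1391]
ee_rot: [[-0.547, 0.339, -0.766], [0.559, 0.829, -0.032], [0.624, -0.445, -0.642]]
wrist_force: [-0.9, -0.1, -17.1]
gripper_width: 0.002
gripper_force: 0.0
```

>>> move_arm(targets="0.8 -1 0.1 -1;0.8 -1 0.1 -1;0 0 0 1;0 0 0 1;0 0 0 1;0 0 0 1;0 0 0 1;0 0 0 0")

```text
time_s: 17.42
tcp_pos: [-0.1052, -0.9814, 0.2265]
ee_rot: [[-0.715, 0.187, -0.674], [0.497, 0.814, -0.302], [0.492, -0.55, -0.675]]
wrist_force: [-0.6, -0.2, 1.8]
gripper_width: 0.007
gripper_force: 0.0
```

Run:
```python
from h import *
s=sense();print(s['time_s'],s['joints'].round(1),s['tcp_pos'].round(3))
```

```text
17.4167 [-77.3  53.4  28.2  52.8 -65.2 -60.5] [-0.105 -0.981  0.226]
```

```bash
cat > vec.py <<'E'
import numpy as np, sys, time
from fast import h,L1,L2,L3,D,LO,HI,V,O6
def mats(ax,a):
    c,s=np.cos(a),np.sin(a);M=np.zeros((len(a),3,3));i,j={'x':(1,2),'y':(2,0),'z':(0,1)}[ax];k=3-i-j
    M[:,k,k]=1;M[:,i,i]=c;M[:,j,j]=c;M[:,i,j]=-s;M[:,j,i]=s;return M
Y=np.array([[0,0,1.],[0,1,0],[-1,0,0]])
def fk(q,full=False):
    a=np.radians(q).T;A=mats('z',a[0]);U=A@mats('y',a[1]);C=A@mats('y',a[1]-a[2]);E=C@mats('x',-a[3]);G=E@mats('y',-a[4]);M=G@mats('x',-a[5]+O6)@Y
    o2=np.zeros((len(q),3));o2[:,2]=h;o3=o2+U[:,:,2]*L1;o4=o3+C[:,:,0]*L2;o5=o4+E[:,:,1]*D;x=o5+G[:,:,0]*L3
    if not full:return x,M,o5
    z=np.zeros_like(o2);z[:,2]=1
    ax=[z,A[:,:,1],-A[:,:,1],-C[:,:,0],-E[:,:,1],-G[:,:,0]];og=[o2,o2,o3,o4,o5,x]
    J=np.stack([np.concatenate([np.cross(u,x-o),u],1) for u,o in zip(ax,og)],2);return x,M,J
def rv(M):
    v=np.stack([M[:,2,1]-M[:,1,2],M[:,0,2]-M[:,2,0],M[:,1,0]-M[:,0,1]],1)/2;s=np.linalg.norm(v,axis=1)
    return v*(np.arctan2(s,(np.trace(M,axis1=1,axis2=2)-1)/2)/np.maximum(s,1e-12))[:,None]
def row(q0,sh,N=30,lam=.02):
    x,M,_=fk(q0);t=sh[:,:3]*.025;n=np.linalg.norm(t,axis=1);t=t*np.minimum(1,.0417/np.maximum(n,1e-9))[:,None]
    X=x+t;Rt=mats('z',np.radians(sh[:,3]*5))@M;q=q0.copy();I=np.eye(6)*lam**2;act=np.arange(len(q))
    for _ in range(N):
        x,M,J=fk(q[act],True);e=np.concatenate([X[act]-x,rv(Rt[act]@M.transpose(0,2,1))],1);g=(e*e).sum(1)>1e-9
        act,e,J=act[g],e[g],J[g]
        if len(act)==0:break
        JT=J.transpose(0,2,1);dq=JT@np.linalg.solve(J@JT+I,e[:,:,None]);q[act]=np.clip(q[act]+np.degrees(dq[:,:,0]),LO,HI)
    d=q-q0;q=q0+d/np.maximum(1,np.max(np.abs(d)/V,axis=1))[:,None]
    M2=fk(q)[1];jump=np.degrees(np.linalg.norm(rv(M2@(Rt).transpose(0,2,1)),axis=1));return q,jump
def ups(T):return np.array([[s*np.sin(np.radians(T)),0,-np.cos(np.radians(T))] for s in(-1,1)])
def err(q,T=42):
    d=np.degrees(np.arccos(np.clip(fk(q)[1][:,2]@ups(T).T,-1,1)));return np.minimum(d[:,0],d[:,1])
def plan(q,seed=0,depth=8,B=40,K=50,tmax=100,jmax=3,err=err):
    r=np.random.default_rng(seed);t0=time.time();best=(1e9,)
    bq=np.array([q]);bs=[[]];bn=np.zeros(1);bestpool=[]
    for dep in range(depth):
        n=B*K;par=np.repeat(np.arange(len(bq)),-(-n//len(bq)));q=bq[par].copy();n=len(par)
        d=r.normal(size=(n,3));d/=np.abs(d).max(1)[:,None];d*=r.choice([.3,.6,1],n)[:,None];d[r.random(n)<.1]=0
        sp=r.choice([0,0,1,-1,.5,-.5],n);sh=np.round(np.c_[d,sp],1);alive=np.ones(n,bool);C=[]
        for i in range(1,13):
            idx=np.where(alive)[0]
            if len(idx)==0:break
            q2,j=row(q[idx],sh[idx]);qb,_=row(q[idx],sh[idx],22,.025);x,M,o5=fk(q2);
            ok=(-.4<x[:,0])&(x[:,0]<.5)&(x[:,1]<-.35)&(x[:,2]>.22)&(o5[:,2]>.3)&(np.abs(q2[:,5])<170)&(np.hypot(o5[:,0],o5[:,1])>.3)&(j<jmax)&(np.abs(qb-q2).max(1)<2)
            alive[idx[~ok]]=False;idx=idx[ok];q[idx]=q2[ok]
            if i in(2,4,6,9,12) and len(idx):
                e=err(q[idx])
                C+= [(e[k]+.12*(bn[par[m]]+i),e[k],q[m].copy(),m,i) for k,m in enumerate(idx)]
        C.sort(key=lambda c:c[0]);nq,ns,nn=[],[],[]
        for c in C:
            if len(nq)>=B:break
            if nq and (np.abs(np.array(nq)-c[2]).max(1)<4).any():continue
            nq.append(c[2]);ns.append(bs[par[c[3]]]+[(tuple(float(v) for v in sh[c[3]]),c[4])]);nn.append(bn[par[c[3]]]+c[4])
            if c[0]<best[0]:best=(c[0],c[1],c[2],ns[-1])
        bq,bs,bn=np.array(nq),ns,np.array(nn)
        print(dep,round(best[1],1),sum(k for _,k in best[3]),round(time.time()-t0))
        if best[1]<2 or time.time()-t0>tmax:break
    return best
def show(q,b):
    q=np.array([q])
    for s,n in b[3]:
        for _ in range(n):q,_j=row(q,np.array([s]))
        print(s,n,'err',err(q).round(1),q[0].round(0),fk(q)[0][0].round(3),'up',fk(q)[1][0,2].round(2))
if __name__=="__main__":
    from station import sense
    q=sense()['joints'];print(err(q[None]));b=plan(q,int(sys.argv[1]),tmax=80);show(q,b)
E
OMP_NUM_THREADS=1 timeout 250 python3 vec.py 0
```

```text
[33.84238554]
0 32.4 9 1
1 23.7 21 3
2 13.6 33 5
3 2.1 45 7
4 0.3 47 8
(0.3, 0.2, 0.2, 1.0) 12 err [32.6] [-86.  29. -12.  77.  -9. -41.] [-0.025 -0.919  0.285] up [ 0.51 -0.53 -0.68]
(0.1, 0.3, 0.1, 0.5) 12 err [23.6] [-82.  20.  -9.  15. -16.  37.] [-0.066 -0.816  0.309] up [ 0.59 -0.4  -0.7 ]
(0.3, 0.1, -0.1, 0.0) 12 err [17.2] [-86.  17. -30.  80.  -9. -26.] [-0.016 -0.769  0.266] up [ 0.6  -0.29 -0.75]
(0.0, 0.0, 0.0, 0.5) 9 err [2.1] [-94.  16. -32.  81.  -9.  -4.] [-0.121 -0.745  0.267] up [ 0.66 -0.03 -0.75]
(0.0, -0.0, -0.3, 0.0) 2 err [0.3] [-98.  17. -33.  97.  -9. -17.] [-0.138 -0.741  0.255] up [ 0.67  0.   -0.74]
```

```bash
sed -i 's/&(j<jmax)/\&(j<jmax)\&(q2[:,4]<J5)/; s/^def ups/J5=0\ndef ups/' vec.py
cat > cmp.py <<'E'
import vec,numpy as np
from station import sense
q=sense()['joints']
def em(q): return np.degrees(np.arccos(np.clip(vec.fk(q)[1][:,2]@vec.ups(42)[0],-1,1)))
def ep(q): return np.degrees(np.arccos(np.clip(vec.fk(q)[1][:,2]@vec.ups(42)[1],-1,1)))
for nm,e,j in (("+x",ep,-14),("-x",em,0)):
    vec.J5=j;print(nm);vec.show(q,vec.plan(q,1,tmax=25,err=e,depth=12))
E
OMP_NUM_THREADS=1 timeout 250 python3 cmp.py
```

```text
+x
0 33.1 6 1
1 33.1 6 2
2 21.7 22 3
3 12.6 22 5
4 6.8 28 6
5 3.2 32 8
6 0.3 33 10
(0.3, -1.0, 0.6, 1.0) 6 err [33.1] [-78.  67.  71.  39. -66. -17.] [-0.066 -1.112  0.298] up [ 0.5  -0.54 -0.68]
(-0.2, -0.0, -0.3, -0.5) 2 err [33.1] [-78.  71.  76.  41. -70. -20.] [-0.077 -1.106  0.281] up [ 0.5  -0.54 -0.68]
(-0.3, 0.3, -0.1, -0.5) 2 err [30.6] [-78.  74.  81.  42. -77. -21.] [-0.092 -1.09   0.254] up [ 0.51 -0.5  -0.7 ]
(0.6, 0.0, 0.6, -0.5) 6 err [22.3] [-72.  74.  81.  42. -96. -31.] [-0.014 -0.996  0.242] up [ 0.56 -0.37 -0.74]
(0.2, -0.2, 0.6, 0.0) 6 err [15.1] [ -70.   73.   81.   42. -103.  -26.] [ 0.001 -0.958  0.257] up [ 0.62 -0.26 -0.74]
(-0.6, -0.3, 0.3, 0.5) 2 err [9.7] [ -72.   75.   81.   43. -102.  -18.] [-0.031 -0.968  0.236] up [ 0.66 -0.17 -0.73]
(0.6, -0.4, 0.6, 0.0) 9 err [0.3] [ -66.   73.   81.   40. -115.  -18.] [ 0.066 -0.893  0.251] up [ 0.67 -0.   -0.74]
-x
0 80.1 2 1
1 78.5 6 3
2 76.5 17 5
3 70.0 32 6
4 58.2 44 8
5 44.2 50 10
6 25.7 58 12
7 10.0 80 13
8 2.2 71 14
9 0.4 76 16
(-0.1, -0.4, 1.0, 1.0) 2 err [33.8] [-79.  50.  28.  53. -59. -50.] [-0.11  -1.0
[... 395 characters left out ...]
.0) 6 err [40.8] [-103.   59.   81.  -37.  -97.   90.] [-0.165 -0.953  0.274] up [ 0.26 -0.57 -0.78]
(-0.0, 0.3, 1.0, 0.0) 6 err [51.1] [-104.   55.   81.  -40. -111.   80.] [-0.157 -0.873  0.328] up [ 0.05 -0.6  -0.8 ]
(0.1, -0.3, 0.6, -0.5) 9 err [36.9] [-102.   57.   81.  -41. -112.   47.] [-0.12  -0.878  0.302] up [-0.32 -0.53 -0.79]
(-0.4, 0.2, 1.0, -0.5) 9 err [19.9] [-110.   50.   81.  -47. -121.   18.] [-0.197 -0.792  0.403] up [-0.56 -0.32 -0.77]
(-0.1, -0.3, 0.3, -0.5) 12 err [2.8] [-111.   53.   81.  -47. -112.  -14.] [-0.213 -0.844  0.371] up [-0.67 -0.05 -0.74]
(-0.6, -0.4, 0.4, -1.0) 2 err [0.4] [-112.   53.   81.  -45. -108.  -21.] [-0.241 -0.859  0.371] up [-0.67 -0.   -0.74]
```

```bash
cat > reach.py <<'E'
from fast import *
def pose(T=42,az=-4.8,s=1):
    a=np.radians(az);T=np.radians(T);o=np.array([np.cos(a),np.sin(a),0]);u=np.array([0,0,1.])
    z=np.sin(T)*o-np.cos(T)*u;x=s*(np.cos(T)*o+np.sin(T)*u);return np.c_[x,np.cross(z,x),z]
def ik(X,Rt,q,N=300):
    for _ in range(N):
        x,M,J,_o=fk(q,True);e=np.r_[X-x,rotvec(Rt@M.T)]
        q=np.clip(q+np.clip(np.degrees(J.T@np.linalg.solve(J@J.T+.01**2*np.eye(6),e)),-15,15),LO,HI)
    return q,np.linalg.norm(e)
if __name__=="__main__":
    r=np.random.default_rng(0)
    for s in(1,-1):
        S=set()
        for _ in range(15):
            q,e=ik(np.array([.52,-.107,.09]),pose(s=s),np.array([r.uniform(-40,60),30,0,r.uniform(-90,90),-60,r.uniform(-170,170)]))
            if e<1e-4:S.add(tuple(int(v) for v in q.round()))
        print(s,S)
E
OMP_NUM_THREADS=1 timeout 100 python3 reach.py
```

```text
1 set()
-1 set()
```

>>> move_arm(targets="0.3 -1 0.6 1;0.3 -1 0.6 1;0.3 -1 0.6 1;0.3 -1 0.6 1;0.3 -1 0.6 1;0 0 0 0")

```text
time_s: 17.92
tcp_pos: [-0.0676, -1.1054, 0.3035]
ee_rot: [[-0.856, -0.162, -0.491], [0.167, 0.812, -0.559], [0.489, -0.561, -0.668]]
wrist_force: [-0.1, -0.3, 0.2]
gripper_width: 0.007
gripper_force: 0.0
```

```bash
cat > r2.py <<'E'
from reach import *
from scipy.optimize import least_squares
r=np.random.default_rng(0)
for X in ([.52,-.107,.09],[.52,-.107,.22]):
 for T in (42,36):
  for s in(1,-1):
    S=[]
    Rt=pose(T,s=s)
    def f(q):x,M=fk(q);return np.r_[x-X,.3*rotvec(Rt@M.T)]
    for _ in range(14):
        q0=np.array([r.uniform(-60,60),r.uniform(-40,40),r.uniform(-60,20),r.uniform(-170,110),r.uniform(-120,-15),r.uniform(-170,170)])
        g=least_squares(f,q0,bounds=(LO,HI),x_scale=30,max_nfev=150)
        S.append((round(float(np.sqrt(2*g.cost)),4),tuple(int(v) for v in g.x.round())))
    S=sorted(set(S));print(X,T,s,S[:3])
E
OMP_NUM_THREADS=1 timeout 200 python3 r2.py
```

```text
[0.52, -0.107, 0.09] 42 1 [(0.0192, (-16, 13, -32, -85, -9, -177)), (0.0196, (-15, 13, -31, -81, -9, 177)), (0.1066, (-12, 9, -57, 118, -9, -23))]
[0.52, -0.107, 0.09] 42 -1 [(0.0192, (-16, 13, -32, -85, -9, 3)), (0.1066, (-12, 9, -57, 118, -9, 157)), (0.2234, (138, -69, -61, 15, -136, 129))]
[0.52, -0.107, 0.09] 36 1 [(0.0379, (-4, 13, -33, -45, -9, 134)), (0.0456, (-16, 15, -32, -84, -9, -177)), (0.0861, (-13, 10, -57, 118, -9, -22))]
[0.52, -0.107, 0.09] 36 -1 [(0.0379, (-4, 13, -33, -45, -9, -46)), (0.0861, (-13, 10, -57, 118, -9, 158)), (0.0862, (-5, 9, -57, 91, -9, 177))]
[0.52, -0.107, 0.22] 42 1 [(0.0316, (6, -2, -46, 20, -9, 62)), (0.0804, (-16, 2, -32, -85, -9, -177))]
[0.52, -0.107, 0.22] 42 -1 [(0.0316, (6, -2, -46, 20, -9, -118)), (0.0606, (-4, -3, -57, 90, -9, 177))]
[0.52, -0.107, 0.22] 36 1 [(0.0071, (6, -2, -50, 37, -9, 45)), (0.1077, (-16, 4, -32, -85, -9, -177))]
[0.52, -0.107, 0.22] 36 -1 [(0.0071, (6, -2, -50, 37, -9, -135))]
```

```bash
cat > r3.py <<'E'
from fast import *
from scipy.optimize import least_squares
r=np.random.default_rng(0)
for X in ([.52,-.107,.09],[.524,-.107,.22],[.524,-.107,.165]):
  for T in (38,42,45):
   for s in(1,-1):
    B=[]
    # residual: position, up vector in tool frame (T, y level); azimuth free with weak cost
    up=np.array([s*np.sin(np.radians(T)),0,-np.cos(np.radians(T))])
    def f(q):
        x,M=fk(q);az=np.arctan2(M[1,2],M[0,2])+.084
        return np.r_[(x-X)*10,3*(M[2]-up),.02*az]
    for _ in range(8):
        q0=np.array([r.uniform(-30,30),r.uniform(-20,40),r.uniform(-60,20),r.uniform(-100,100),r.uniform(-80,-15),r.uniform(-170,170)])
        g=least_squares(f,q0,bounds=(LO,HI),x_scale=30,max_nfev=100)
        x,M=fk(g.x);B.append((round(float(np.linalg.norm(f(g.x)[:6])),3),round(float(np.degrees(np.arctan2(M[1,2],M[0,2]))),0),tuple(int(v) for v in g.x.round())))
    print(X,T,s,sorted(set(B))[:3])
E
OMP_NUM_THREADS=1 timeout 250 python3 r3.py
```

```text
[0.52, -0.107, 0.09] 38 1 [(0.0, -50.0, (-5, 16, -60, 118, -29, -69)), (0.0, 8.0, (-3, 13, -33, -44, -9, 142))]
[0.52, -0.107, 0.09] 38 -1 [(0.0, -50.0, (-5, 16, -60, 118, -29, 111)), (0.0, 8.0, (-3, 13, -33, -44, -9, -38)), (0.8, -22.0, (-1, 9, -55, 72, -9, -177))]
[0.52, -0.107, 0.09] 42 1 [(0.0, -52.0, (-3, 17, -61, 118, -35, -74)), (0.0, 4.0, (-8, 13, -31, -61, -9, 159)), (0.0, 22.0, (-18, 16, -26, -63, -29, -177))]
[0.52, -0.107, 0.09] 42 -1 [(0.0, -52.0, (-3, 17, -61, 118, -35, 106)), (0.0, 4.0, (-8, 13, -31, -61, -9, -21))]
[0.52, -0.107, 0.09] 45 1 [(0.0, -55.0, (1, 19, -61, 114, -40, -77)), (0.0, -1.0, (-13, 13, -31, -78, -9, 177)), (0.0, 6.0, (-17, 13, -30, -77, -16, -177))]
[0.52, -0.107, 0.09] 45 -1 [(0.0, -55.0, (1, 19, -61, 114, -40, 103)), (0.0, -1.0, (-13, 13, -31, -78, -9, -3)), (1.117, -22.0, (-2, 7, -55, 73, -9, -177))]
[0.524, -0.107, 0.22] 38 1 [(0.0, -26.0, (-12, -1, -57, 109, -9, -30)), (0.0, 3.0, (7, -1, -44, 12, -9, 76)), (0.0, 4.0, (7, -1, -43, 10, -10, 78))]
[0.524, -0.107, 0.22] 38 -1 [(0.0, -26.0, (-12, -1, -57, 109, -9, 150)), (0.0, 3.0, (7, -1, -44, 12,
[... 807 characters left out ...]
.0, (3, 5, -37, -18, -11, -68)), (0.001, 8.0, (4, 5, -38, -14, -9, -73))]
[0.524, -0.107, 0.165] 42 1 [(0.0, -42.0, (-7, 7, -60, 118, -26, -58)), (0.0, 8.0, (1, 5, -36, -29, -9, 123)), (0.0, 42.0, (-20, 13, -17, -50, -50, -177))]
[0.524, -0.107, 0.165] 42 -1 [(0.0, -42.0, (-7, 7, -60, 118, -26, 122)), (0.0, 8.0, (1, 5, -36, -29, -9, -57)), (0.001, -42.0, (-6, 7, -60, 117, -26, 123))]
[0.524, -0.107, 0.165] 45 1 [(0.0, -45.0, (-5, 8, -60, 118, -31, -62)), (0.0, 7.0, (-2, 5, -34, -40, -9, 135)), (0.0, 35.0, (-21, 12, -19, -56, -45, -177))]
[0.524, -0.107, 0.165] 45 -1 [(0.0, -45.0, (-5, 8, -60, 118, -31, 118)), (0.0, 7.0, (-2, 5, -34, -40, -9, -45)), (0.752, -19.0, (-2, 1, -56, 76, -9, -177))]
```

```bash
stat -c %y pics/top0.png; date
cat > cmp.py <<'E'
import vec,numpy as np,sys
from station import sense
q=sense()['joints'];print(q.round(1))
def ep(q): return np.degrees(np.arccos(np.clip(vec.fk(q)[1][:,2]@vec.ups(43)[1],-1,1)))
vec.J5=-14;best=None
for sd in range(2):
    b=vec.plan(q,sd,tmax=12,err=ep,depth=8,jmax=2.5)
    if best is None or b[0]<best[0]:best=b
vec.show(q,best)
E
OMP_NUM_THREADS=1 timeout 100 python3 cmp.py
```

```text
2026-11-30 06:25:25.251063529 +0000
Mon Nov 30 06:48:15 UTC 2026
[-77.7  63.4  61.7  42.4 -62.5 -23.9]
0 32.5 12 2
1 24.2 15 3
2 15.8 26 5
3 10.5 30 7
4 7.9 36 9
5 1.6 51 11
0 31.1 12 2
1 16.6 24 3
2 12.8 27 5
3 5.9 48 7
4 5.0 52 10
5 0.7 48 11
(-0.9, 0.5, 1.0, 0.0) 12 err [30.9] [-93.  53.  81.  28. -82.   9.] [-0.333 -0.937  0.547] up [ 0.5  -0.5  -0.71]
(0.3, 0.0, -0.1, 0.0) 12 err [16.] [-87.  62.  81.  30. -92.   9.] [-0.247 -0.958  0.384] up [ 0.51 -0.21 -0.83]
(-0.0, 0.3, -0.2, -1.0) 12 err [16.4] [ -88.   67.   79.   32. -118.  -45.] [-0.244 -0.83   0.306] up [ 0.51 -0.22 -0.83]
(0.3, 0.0, -0.1, 0.0) 4 err [11.4] [ -86.   70.   81.   33. -122.  -44.] [-0.214 -0.827  0.272] up [ 0.58 -0.17 -0.8 ]
(-0.6, -0.1, 0.3, 0.5) 4 err [8.5] [ -89.   70.   81.   37. -117.  -30.] [-0.275 -0.835  0.287] up [ 0.61 -0.13 -0.78]
(-0.3, -0.3, 0.1, 0.0) 4 err [1.7] [ -91.   74.   81.   39. -120.  -26.] [-0.299 -0.819  0.235] up [ 0.69 -0.   -0.72]
```

>>> move_arm(targets="0.3 -1 0.6 1;-0.2 0 -0.3 -0.5;-0.2 0 -0.3 -0.5;-0.3 0.3 -0.1 -0.5;-0.3 0.3 -0.1 -0.5;0.6 0 0.6 -0.5;0.6 0 0.6 -0.5;0.6 0 0.6 -0.5;0 0 0 0")

```text
time_s: 18.67
tcp_pos: [-0.0438, -1.0523, 0.2683]
ee_rot: [[-0.789, 0.04, -0.613], [0.324, 0.875, -0.359], [0.523, -0.482, -0.703]]
wrist_force: [1.0, -0.2, -0.8]
gripper_width: 0.003
gripper_force: 0.0
```

```bash
OMP_NUM_THREADS=1 timeout 100 python3 cmp.py
```

```text
[-74.3  73.5  80.7  43.7 -84.8 -27.2]
0 7.5 12 2
1 1.1 24 4
0 7.5 12 2
1 1.6 18 5
(0.2, -0.1, 1.0, 0.0) 12 err [10.4] [ -71.   67.   81.   42. -106.  -13.] [-0.01  -0.929  0.356] up [ 0.63 -0.18 -0.76]
(-0.2, -0.2, 0.3, 0.5) 6 err [0.7] [ -73.   68.   81.   42. -101.    6.] [-0.041 -0.957  0.339] up [ 0.66 -0.01 -0.75]
```

>>> move_arm(targets="0.2 -0.1 1 0;0.2 -0.1 1 0;0.2 -0.1 1 0;0.2 -0.1 1 0;0.2 -0.1 1 0;0.2 -0.1 1 0;0.2 -0.1 1 0;0.2 -0.1 1 0")

```text
time_s: 19.33
tcp_pos: [-0.024, -0.9794, 0.3424]
ee_rot: [[-0.779, 0.008, -0.627], [0.208, 0.947, -0.245], [0.592, -0.322, -0.739]]
wrist_force: [0.1, 0.2, -0.1]
gripper_width: 0.001
gripper_force: 0.0
```

```bash
OMP_NUM_THREADS=1 timeout 100 python3 cmp.py
```

```text
[-72.1  68.1  80.7  42.6 -96.9 -17.4]
0 0.1 12 2
0 1.8 12 1
(0.3, -0.3, 0.3, 0.0) 12 err [1.] [ -68.   74.   81.   42. -110.  -12.] [ 0.033 -0.926  0.245] up [ 0.68  0.   -0.73]
```

>>> move_arm(targets="0.3 -0.3 0.3 0;0.3 -0.3 0.3 0;0.3 -0.3 0.3 0;0.3 -0.3 0.3 0;0.3 -0.3 0.3 0;0.3 -0.3 0.3 0;0.3 -0.3 0.3 0;0.3 -0.3 0.3 0;0.3 -0.3 0.3 0;0 0 0 0")

```text
time_s: 20.17
tcp_pos: [0.0255, -0.9533, 0.2788]
ee_rot: [[-0.752, -0.02, -0.659], [0.077, 0.99, -0.118], [0.654, -0.139, -0.743]]
wrist_force: [0.3, 0.8, -1.1]
gripper_width: 0.009
gripper_force: 0.0
```

```bash
OMP_NUM_THREADS=1 timeout 100 python3 cmp.py
```

```text
[ -68.9   71.9   80.5   42.6 -103.7  -14.3]
0 0.4 6 2
0 0.3 6 2
(-0.2, -0.3, 0.2, 0.5) 6 err [0.7] [-71.  73.  81.  43. -97.   3.] [-0.007 -0.993  0.256] up [ 0.68 -0.   -0.73]
```

>>> move_arm(targets="-0.2 -0.3 0.2 0.5;-0.2 -0.3 0.2 0.5;-0.2 -0.3 0.2 0.5;-0.2 -0.3 0.2 0.5;-0.2 -0.3 0.2 0.5;0 0 0 0;0 0 0 0")

```text
time_s: 20.75
tcp_pos: [-0.0018, -0.993, 0.3091]
ee_rot: [[-0.753, -0.228, -0.617], [-0.081, 0.963, -0.257], [0.653, -0.144, -0.744]]
wrist_force: [-0.5, 0.5, 0.1]
gripper_width: 0.005
gripper_force: 0.0
```

```bash
cat > rd.py <<'E'
from station import *
import numpy as np
s=sense();M=s['ee_rot'];print(round(s['time_s'],2),s['joints'].round(1),s['tcp_pos'].round(4),'T',np.degrees(np.arccos(-M[2,2])).round(1),'az',np.degrees(np.arctan2(M[1,2],M[0,2])).round(1),'roll',np.degrees(np.arcsin(M[2,1])).round(1),s['wrist_force'].round(1))
E
python3 rd.py
```

```text
20.75 [-71.1  70.   80.6  42.1 -95.4  -2.5] [-0.0018 -0.993   0.3091] T 42.0 az -157.4 roll -8.3 [-0.5  0.5  0.1]
```

```bash
OMP_NUM_THREADS=1 python3 - <<'E'
from fast import *
from station import sense
q0=sense()['joints']
for s in ((.3,-.3,.3,0),(.3,-.3,.3,-.3),(-.2,-.3,.2,.5),(-.3,-.4,.2,0),(0,-.4,.3,0)):
    for n in (4,7,10):
        q=run(q0,[s]*n)[-1];x,M=fk(q);print(s,n,x.round(3),M[2].round(3),q.round(0))
E
```

```text
(0.3, -0.3, 0.3, 0) 4 [ 0.018 -0.976  0.274] [ 0.658 -0.036 -0.753] [-70.  72.  81.  42. -99.  -1.]
(0.3, -0.3, 0.3, 0) 7 [ 0.031 -0.961  0.247] [ 0.658  0.057 -0.751] [ -69.   74.   81.   42. -103.    1.]
(0.3, -0.3, 0.3, 0) 10 [ 0.042 -0.943  0.22 ] [ 0.654  0.157 -0.74 ] [ -68.   75.   81.   42. -107.    3.]
(0.3, -0.3, 0.3, -0.3) 4 [ 0.014 -0.957  0.271] [ 0.65  -0.046 -0.759] [ -70.   72.   81.   41. -103.   -6.]
(0.3, -0.3, 0.3, -0.3) 7 [ 0.024 -0.925  0.235] [ 0.657  0.062 -0.751] [ -69.   74.   81.   40. -110.   -8.]
(0.3, -0.3, 0.3, -0.3) 10 [ 0.03  -0.884  0.188] [ 0.676  0.218 -0.704] [ -69.   78.   81.   39. -118.   -9.]
(-0.2, -0.3, 0.2, 0.5) 4 [-0.022 -1.023  0.326] [ 0.654 -0.138 -0.744] [-73.  68.  78.  40. -88.   6.]
(-0.2, -0.3, 0.2, 0.5) 7 [-0.037 -1.043  0.34 ] [ 0.654 -0.138 -0.744] [-75.  66.  77.  38. -83.  14.]
(-0.2, -0.3, 0.2, 0.5) 10 [-0.053 -1.06   0.352] [ 0.655 -0.139 -0.743] [-76.  65.  78.  35. -78.  22.]
(-0.3, -0.4, 0.2, 0) 4 [-0.038 -0.995  0.288] [ 0.653 -0.091 -0.752] [-73.  71.  81.  41. -95.   1.]
(-0.3, -0.4, 0.2, 0) 7 [-0.066 -0.993  0.264] [ 0.651 -0.029 -0.759] [-75.  72.  81.  41. -96.   3.]
(-0.3, -0.4, 0.2, 0) 10 [-0.093 -0.988  0.234] [ 0.644  0.049 -0.764] [-77.  74.  81.  41. -97.   6.]
(0, -0.4, 0.3, 0) 4 [-0.012 -0.981  0.263] [ 0.656 -0.012 -0.755] [-72.  73.  81.  41. -99.   1.]
(0, -0.4, 0.3, 0) 7 [-0.021 -0.968  0.227] [ 0.65   0.099 -0.754] [ -72.   75.   81.   41. -102.    4.]
(0, -0.4, 0.3, 0) 10 [-0.03  -0.953  0.194] [ 0.636  0.213 -0.742] [ -72.   77.   81.   41. -105.    7.]
```

>>> move_arm(targets="0.3 -0.3 0.3 0;0.3 -0.3 0.3 0;0.3 -0.3 0.3 0;0.3 -0.3 0.3 0;0.3 -0.3 0.3 0;0.3 -0.3 0.3 0;0 0 0 0")

```text
time_s: 21.33
tcp_pos: [0.0316, -0.9731, 0.2636]
ee_rot: [[-0.728, -0.247, -0.64], [-0.182, 0.969, -0.167], [0.662, -0.005, -0.75]]
wrist_force: [0.3, -0.7, -1.6]
gripper_width: 0.009
gripper_force: 0.0
```

```bash
cat > trav.py <<'E'
from fast import *
from station import sense
import itertools
q0=sense()['joints'];x0,M0=fk(q0);print(q0.round(1),x0.round(3),M0[2].round(3))
az0=np.degrees(np.arctan2(M0[1,2],M0[0,2]))
def go(q,rows,chk=True):
    tx,tM=fk(q);worst=0
    for s in rows:
        tx=tx+np.array(s[:3])*.025;tM=rz(np.radians(5*s[3]))@tM
        q=row(q,s);x,M=fk(q);worst=max(worst,np.linalg.norm(x-tx)*1e3)
    return q,worst,np.degrees(np.linalg.norm(rotvec(M@tM.T)))
def line(x,target,spin,n): d=(np.array(target)-x)/.025/n;return [(*d.round(2),round(spin/5/n,2))]*n
sp=(9-az0)%360;print('spin',sp)
for via in ([.1,-.75,.45],[.15,-.65,.45],[.25,-.6,.5]):
  for f in (.15,.35,.55,):
    for end in ([.40,-.13,.33],[.36,-.13,.36]):
        n1,n2=14,34
        a=line(x0,via,sp*f*0.5,n1);q,w,e=go(q0,a);x=fk(q)[0]
        c=line(x,end,sp*(1-f*.5),n2);q2,w2,e2=go(q,c);print(via,f,end,round(w,1),round(e,1),round(w2,1),round(e2,1),q2.round(0),c[0],a[0])
E
OMP_NUM_THREADS=1 python3 trav.py
```

```text
[ -68.9   72.6   80.5   41.9 -100.2   -0. ] [ 0.032 -0.973  0.263] [ 0.662 -0.005 -0.75 ]
spin 174.35127563586144
[0.1, -0.75, 0.45] 0.15 [0.4, -0.13, 0.33] 578.3 179.8 868.8 129.7 [-22. 118.  81.  81. -86. 177.] (np.float64(0.37), np.float64(0.97), np.float64(0.5), np.float64(0.95)) (np.float64(0.2), np.float64(0.64), np.float64(0.53), np.float64(0.19))
[0.1, -0.75, 0.45] 0.15 [0.36, -0.13, 0.36] 578.3 179.8 907.9 130.7 [-24. 118.  81.  83. -86. 177.] (np.float64(0.32), np.float64(0.97), np.float64(0.53), np.float64(0.95)) (np.float64(0.2), np.float64(0.64), np.float64(0.53), np.float64(0.19))
[0.1, -0.75, 0.45] 0.35 [0.4, -0.13, 0.33] 612.3 178.7 853.5 116.1 [-19. 118.  81.  81. -87. 177.] (np.float64(0.35), np.float64(1.01), np.float64(0.52), np.float64(0.85)) (np.float64(0.2), np.float64(0.64), np.float64(0.53), np.float64(0.44))
[0.1, -0.75, 0.45] 0.35 [0.36, -0.13, 0.36] 612.3 178.7 897.7 117.1 [-21. 118.  81.  83. -87. 177.] (np.float64(0.3), np.float64(1.01), np.float64(0.56), np.float64(0.85)) (np.float64(0.2), np.float64(0.64), np.float64(0.53), np.float64(0.44))
[0.1, -0.7
[... 2717 characters left out ...]
0.13, 0.36] 700.7 179.8 889.4 118.7 [-19. 118.  81.  82. -87. 177.] (np.float64(0.2), np.float64(0.97), np.float64(0.54), np.float64(0.85)) (np.float64(0.62), np.float64(1.07), np.float64(0.68), np.float64(0.44))
[0.25, -0.6, 0.5] 0.55 [0.4, -0.13, 0.33] 725.5 178.0 856.6 100.6 [-16. 118.  81.  79. -86. 177.] (np.float64(0.25), np.float64(0.99), np.float64(0.53), np.float64(0.74)) (np.float64(0.62), np.float64(1.07), np.float64(0.68), np.float64(0.68))
[0.25, -0.6, 0.5] 0.55 [0.36, -0.13, 0.36] 725.5 178.0 888.9 102.3 [-18. 118.  81.  81. -88. 177.] (np.float64(0.2), np.float64(0.99), np.float64(0.56), np.float64(0.74)) (np.float64(0.62), np.float64(1.07), np.float64(0.68), np.float64(0.68))
```

```bash
cat > t2.py <<'E'
import sys;sys.argv=['x']
from fast import *
from station import sense
q0=sense()['joints']
def go(q,rows):
    tx,tM=fk(q);w=0
    for s in rows:
        tx=tx+np.array(s[:3])*.025;tM=rz(np.radians(5*s[3]))@tM;q=row(q,s);x,M=fk(q)
    return q,np.linalg.norm(x-tx)*1e3,np.degrees(np.linalg.norm(rotvec(M@tM.T)))
R=[]
for s in [(a,b,c,d) for a in(-.7,-.3,0) for b in (0,.4,.8) for c in(-.3,0) for d in(0,.5,1)]:
    q,w,e=go(q0,[s]*6);
    q2,w2,e2=go(q,[(.3,.7,.4,.9)]*10)
    R.append((w+e+w2+e2,s,round(w),round(e,1),round(w2),round(e2,1),q.round(0),q2.round(0)))
R.sort(key=lambda r:r[0])
for r in R[:8]:print(r[1:])
E
OMP_NUM_THREADS=1 python3 t2.py
```

```text
((0, 0, -0.3, 0), 102, np.float64(16.4), 371, np.float64(126.6), array([ -69.,   82.,   81.,   43., -105.,    5.]), array([ -71.,  118.,   81.,  101., -111.,  110.]))
((0, 0, 0, 0), 0, np.float64(0.0), 504, np.float64(137.0), array([ -69.,   73.,   80.,   42., -100.,   -0.]), array([ -71.,  118.,   81.,   98., -114.,  105.]))
((-0.3, 0, -0.3, 0), 172, np.float64(28.5), 329, np.float64(121.2), array([ -72.,   88.,   81.,   45., -108.,   12.]), array([ -74.,  118.,   81.,  104., -108.,  117.]))
((-0.3, 0, 0, 0), 85, np.float64(13.4), 429, np.float64(130.5), array([ -72.,   78.,   81.,   43., -104.,    7.]), array([ -74.,  118.,   81.,  100., -112.,  112.]))
((-0.7, 0, 0, 0), 175, np.float64(28.8), 366, np.float64(123.8), array([ -75.,   85.,   81.,   46., -108.,   16.]), array([ -78.,  118.,   81.,  103., -108.,  121.]))
((-0.7, 0, -0.3, 0), 241, np.float64(41.2), 308, np.float64(116.4), array([ -76.,   93.,   81.,   47., -111.,   20.]), array([ -78.,  118.,   81.,  105., -104.,  125.]))
((0, 0.4, 0, 0), 381, np.float64(78.5), 421, np.float64(106.6), array([ -70.,  107.,   81.,   59., -129.,   37.]), array([-72., 118.,  81., 117., -89., 142.]))
((0, 0.4, -0.3, 0), 393, np.float64(81.3), 422, np.float64(103.1), array([ -70.,  111.,   81.,   58., -129.,   36.]), array([-72., 118.,  81., 117., -90., 141.]))
```

```bash
python3 - <<'E'
s=open('vec.py').read()
s=s.replace("(x[:,0]<.5)&(x[:,1]<-.35)","(x[:,0]<.55)&((x[:,1]<-.4)|(x[:,2]>.32))").replace("(np.hypot(o5[:,0],o5[:,1])>.3)","(np.hypot(o5[:,0],o5[:,1])>.22)")
s=s.replace("best[1]<2 or","best[1]<3 or").replace(".12*(bn","ROWC*(bn").replace("J5=0","J5=0;ROWC=.12")
open('vec2.py','w').write(s)
E
cat > trv.py <<'E'
import vec2 as v,numpy as np,sys
from station import sense
q=sense()['joints']
E=np.array([.38,-.14,.35])
def er(q):
    x,M,_=v.fk(q);az=np.degrees(np.arctan2(M[:,1,2],M[:,0,2]));d=9-az;d=np.where(d>200,d-360,d);d=np.where(d<-160,d+360,d)
    return np.linalg.norm(x-E,axis=1)*100+np.abs(d)*.35
v.J5=-10;v.ROWC=.05
b=None
for sd in range(2):
    c=v.plan(q,sd,tmax=25,err=er,depth=10,jmax=.4)
    if b is None or c[0]<b[0]:b=c
v.show(q,b);x,M,_=v.fk(b[2][None]);print(x,np.degrees(np.arctan2(M[0,1,2],M[0,0,2])))
E
OMP_NUM_THREADS=1 timeout 150 python3 trv.py; date
```

```text
0 104.5 12 1
1 69.2 24 2
2 39.5 33 3
3 24.7 37 4
4 22.5 41 5
5 21.7 39 5
6 21.5 43 6
7 21.2 47 6
8 21.2 47 6
9 21.2 47 7
0 119.3 12 1
1 75.1 24 2
2 37.1 33 4
3 28.7 39 5
4 23.5 48 5
5 21.9 50 6
6 20.9 46 6
7 20.9 46 7
8 20.9 46 7
9 20.9 46 8
(-0.0, 0.6, 0.6, -0.5) 9 err [0.5] [ -67.   63.   77.   41. -121.  -14.] [ 0.031 -0.834  0.393] up [ 0.66  0.   -0.75]
(-0.1, 0.6, 0.2, -1.0) 9 err [0.3] [ -72.   56.   73.   22. -146.  -58.] [ 0.006 -0.691  0.433] up [ 0.67  0.   -0.75]
(0.8, 1.0, 0.1, -1.0) 12 err [0.3] [ -62.   16.   28.  -39. -124. -157.] [ 0.245 -0.393  0.463] up [ 0.66  0.   -0.75]
(-0.0, 1.0, -0.6, -1.0) 4 err [0.3] [ -61.    1.    3.  -40. -103. -167.] [ 0.245 -0.293  0.403] up [ 0.66  0.   -0.75]
(0.2, 1.0, -0.7, 0.5) 4 err [0.3] [ -49.   -3.  -11.  -40.  -94. -162.] [ 0.265 -0.193  0.333] up [ 0.66  0.   -0.75]
(1.0, 0.3, -0.1, 0.5) 4 err [0.3] [ -35.    4.   -6.  -41.  -91. -164.] [ 0.365 -0.163  0.323] up [ 0.66  0.   -0.75]
(0.2, 0.2, 0.3, 0.0) 4 err [0.3] [ -32.    2.   -3.  -41.  -92. -170.] [ 0.385 -0.143  0.353] up [ 0.66  0.   -0.75]
[[ 0.38478003 -0.14257788  0.35292362]] 67.06465496571839
Mon Nov 30 06:51:39 UTC 2026
```

```bash
sed -i 's/d=9-az;.*$/d=(9-az)%360;d=np.where(d>300,360-d,d)/' trv.py; OMP_NUM_THREADS=1 timeout 150 python3 trv.py
```

```text
0 135.4 12 2
1 105.1 24 3
2 70.8 26 5
3 29.5 42 6
4 9.0 57 7
5 1.5 69 7
0 137.0 12 1
1 109.1 21 3
2 59.4 33 4
3 32.3 39 5
4 13.4 51 6
5 2.9 60 7
(0.6, 0.3, 0.4, 0.0) 12 err [0.8] [ -56.   64.   76.   42. -111.   -7.] [ 0.204 -0.864  0.374] up [ 0.66 -0.01 -0.75]
(0.8, 1.0, 0.1, 0.0) 12 err [0.7] [ -30.   43.   40.   31. -115.  -39.] [ 0.438 -0.575  0.404] up [ 0.66 -0.01 -0.75]
(-0.6, 0.4, -0.4, 0.5) 12 err [0.7] [-24.  11. -31.  41. -71. -43.] [ 0.258 -0.455  0.284] up [ 0.66 -0.01 -0.75]
(0.6, 0.5, 0.3, 1.0) 12 err [0.7] [ -1.  -4. -36.  50. -56. -13.] [ 0.438 -0.305  0.374] up [ 0.66 -0.01 -0.75]
(-0.2, 0.3, -0.0, 1.0) 12 err [0.8] [ -3. -24. -39.  15. -34.  67.] [ 0.378 -0.216  0.374] up [ 0.66 -0.01 -0.75]
(0.0, 0.3, -0.1, 0.5) 9 err [0.8] [ -6. -23. -31. -13. -41. 109.] [ 0.378 -0.148  0.351] up [ 0.66 -0.01 -0.75]
[[ 0.37799005 -0.14849201  0.35133066]] 7.35204939298805
```

>>> move_arm(targets="0.6 0.3 0.4 0;0.6 0.3 0.4 0;0.6 0.3 0.4 0;0.6 0.3 0.4 0;0.6 0.3 0.4 0;0.6 0.3 0.4 0;0.6 0.3 0.4 0;0.6 0.3 0.4 0;0.6 0.3 0.4 0;0.6 0.3 0.4 0")

```text
time_s: 22.17
tcp_pos: [0.1762, -0.886, 0.3627]
ee_rot: [[-0.727, -0.251, -0.639], [-0.176, 0.968, -0.181], [0.664, -0.019, -0.748]]
wrist_force: [0.1, -0.6, -0.8]
gripper_width: 0.008
gripper_force: 0.0
```

```bash
python3 rd.py
```

```text
22.17 [ -58.4   64.7   76.1   42.5 -109.    -5.7] [ 0.1762 -0.886   0.3627] T 41.6 az -164.2 roll -1.1 [ 0.1 -0.6 -0.8]
```

Orientation held. Continuing the planned travel.

>>> move_arm(targets="0.6 0.3 0.4 0;0.6 0.3 0.4 0;0.8 1 0.1 0;0.8 1 0.1 0;0.8 1 0.1 0;0.8 1 0.1 0;0.8 1 0.1 0;0.8 1 0.1 0;0.8 1 0.1 0;0.8 1 0.1 0")

```text
time_s: 23.0
tcp_pos: [0.3572, -0.6758, 0.4007]
ee_rot: [[-0.726, -0.255, -0.639], [-0.176, 0.967, -0.187], [0.665, -0.023, -0.747]]
wrist_force: [1.0, 0.0, 0.5]
gripper_width: 0.007
gripper_force: 0.0
```

>>> move_arm(targets="0.8 1 0.1 0;0.8 1 0.1 0;0.8 1 0.1 0;0.8 1 0.1 0;-0.6 0.4 -0.4 0.5;-0.6 0.4 -0.4 0.5;-0.6 0.4 -0.4 0.5;-0.6 0.4 -0.4 0.5;-0.6 0.4 -0.4 0.5;-0.6 0.4 -0.4 0.5")

```text
time_s: 23.83
tcp_pos: [0.3456, -0.5167, 0.3498]
ee_rot: [[-0.655, -0.499, -0.567], [-0.359, 0.866, -0.347], [0.665, -0.024, -0.747]]
wrist_force: [0.6, -0.3, -0.7]
gripper_width: 0.005
gripper_force: 0.0
```

>>> move_arm(targets="-0.6 0.4 -0.4 0.5;-0.6 0.4 -0.4 0.5;-0.6 0.4 -0.4 0.5;-0.6 0.4 -0.4 0.5;-0.6 0.4 -0.4 0.5;-0.6 0.4 -0.4 0.5;0.6 0.5 0.3 1;0.6 0.5 0.3 1;0.6 0.5 0.3 1")

```text
time_s: 24.58
tcp_pos: [0.3014, -0.4195, 0.3131]
ee_rot: [[-0.387, -0.866, -0.317], [-0.639, 0.5, -0.585], [0.665, -0.024, -0.746]]
wrist_force: [-0.2, 0.4, 0.6]
gripper_width: 0.008
gripper_force: 0.0
```

```bash
python3 rd.py; OMP_NUM_THREADS=1 timeout 150 python3 trv.py
```

```text
24.58 [-16.9   5.5 -33.9  44.6 -68.2 -37.4] [ 0.3014 -0.4195  0.3131] T 41.7 az -118.5 roll -1.4 [-0.2  0.4  0.6]
0 33.9 12 1
1 11.4 21 2
2 2.4 30 3
0 32.7 12 1
1 5.7 24 3
2 2.1 26 3
(0.3, 0.3, 0.1, 1.0) 12 err [1.4] [-13. -11. -47.  56. -35.   0.] [ 0.391 -0.329  0.343] up [ 0.67 -0.02 -0.75]
(-0.1, 0.6, 0.1, 1.0) 12 err [1.4] [  2. -28. -36.   0. -40.  87.] [ 0.361 -0.149  0.373] up [ 0.67 -0.02 -0.75]
(0.2, 0.1, -0.6, 0.5) 2 err [1.4] [ -3. -24. -34. -11. -39. 104.] [ 0.371 -0.144  0.343] up [ 0.67 -0.02 -0.75]
[[ 0.37119781 -0.14437852  0.34277874]] 6.534435802706694
```

>>> move_arm(targets="0.3 0.3 0.1 1;0.3 0.3 0.1 1;0.3 0.3 0.1 1;0.3 0.3 0.1 1;0.3 0.3 0.1 1;0.3 0.3 0.1 1;0.3 0.3 0.1 1;0.3 0.3 0.1 1;0.3 0.3 0.1 1;0.3 0.3 0.1 1")

```text
time_s: 25.42
tcp_pos: [0.3763, -0.3445, 0.338]
ee_rot: [[0.241, -0.939, 0.245], [-0.706, -0.343, -0.62], [0.666, -0.023, -0.746]]
wrist_force: [-0.4, -0.2, -0.0]
gripper_width: 0.006
gripper_force: 0.0
```

>>> move_arm(targets="0.3 0.3 0.1 1;0.3 0.3 0.1 1;-0.1 0.6 0.1 1;-0.1 0.6 0.1 1;-0.1 0.6 0.1 1;-0.1 0.6 0.1 1;-0.1 0.6 0.1 1;-0.1 0.6 0.1 1;-0.1 0.6 0.1 1;-0.1 0.6 0.1 1")

```text
time_s: 26.25
tcp_pos: [0.3703, -0.2093, 0.3625]
ee_rot: [[0.696, -0.341, 0.632], [-0.269, -0.94, -0.211], [0.666, -0.023, -0.746]]
wrist_force: [-0.2, -0.2, 0.4]
gripper_width: 0.003
gripper_force: 0.0
```

>>> move_arm(targets="-0.1 0.6 0.1 1;-0.1 0.6 0.1 1;-0.1 0.6 0.1 1;-0.1 0.6 0.1 1;0.2 0.1 -0.6 0.5;0.2 0.1 -0.6 0.5;0 0 0 0")

```text
time_s: 26.83
tcp_pos: [0.3707, -0.145, 0.3402]
ee_rot: [[0.748, 0.082, 0.659], [0.045, -0.996, 0.074], [0.662, -0.026, -0.749]]
wrist_force: [0.5, -0.6, 0.3]
gripper_width: 0.007
gripper_force: 0.0
```

```bash
python3 rd.py
python3 - <<'E'
from h import *
import cv2
a=capture("wrist");s=capture("scene")
im=cv2.resize(s["image"][150:330,120:280],None,fx=3,fy=3,interpolation=cv2.INTER_CUBIC)
w=a["image"];cv2.imwrite("pics/m1.png",w);cv2.imwrite("pics/s1.png",im)
E
cat > t3.py <<'E'
from fast import *
from station import sense
q0=sense()['joints'];x0,M0=fk(q0)
az0=np.degrees(np.arctan2(M0[1,2],M0[0,2]))
def go(q,rows):
    tx,tM=fk(q)
    for s in rows:
        tx=tx+np.array(s[:3])*.025;tM=rz(np.radians(5*s[3]))@tM;q=row(q,s);x,M=fk(q)
    return q,np.linalg.norm(x-tx)*1e3,np.degrees(np.linalg.norm(rotvec(M@tM.T)))
def line(x,t,spin,n):d=(np.array(t)-x)/.025/n;return [(*d,spin/5/n)]*n
# knob hover, press approach low in front, press
for az in(2,4,6,8,10,12,15):
    for nm,pts in (("press",[[.42,-.115,.17],[.46,-.112,.11],[.522,-.107,.085]]),("knob",[[.45,-.112,.30],[.524,-.107,.23],[.524,-.107,.14]])):
        q=q0;sp=az-az0;o=[]
        for p in pts:
            q,w,e=go(q,line(fk(q)[0],p,sp,10));sp=0;o.append((round(w,1),round(e,1)))
        print(az,nm,o,q.round(0))
E
OMP_NUM_THREADS=1 python3 t3.py
```

```text
26.83 [ -3.5 -24.1 -34.7 -10.5 -38.7 103.4] [ 0.3707 -0.145   0.3402] T 41.5 az 6.4 roll -1.5 [ 0.5 -0.6  0.3]
2 press [(np.float64(83.1), np.float64(13.2)), (np.float64(240.8), np.float64(36.1)), (np.float64(23.3), np.float64(5.3))] [ -3.  16. -59. 112. -34. -59.]
2 knob [(np.float64(0.0), np.float64(0.0)), (np.float64(64.0), np.float64(12.0)), (np.float64(98.1), np.float64(16.8))] [-26.   6. -58. 118.  -9. -12.]
4 press [(np.float64(54.7), np.float64(12.7)), (np.float64(153.4), np.float64(22.2)), (np.float64(52.6), np.float64(17.2))] [-14.  14. -60. 118. -22. -44.]
4 knob [(np.float64(0.0), np.float64(0.0)), (np.float64(28.8), np.float64(5.4)), (np.float64(127.7), np.float64(24.4))] [-22.   5. -61.  98.  -9.  12.]
6 press [(np.float64(47.4), np.float64(8.9)), (np.float64(24.1), np.float64(4.5)), (np.float64(0.0), np.float64(0.0))] [  4.  14. -38. -12. -10. 102.]
6 knob [(np.float64(0.0), np.float64(0.0)), (np.float64(0.0), np.float64(0.0)), (np.float64(72.4), np.float64(13.6))] [  5.   7. -46.  -9.  -9.  97.]
8 press [(np.float64(0.0), np.float64(0.0)), (np.float64(0.0), np.float64
[... 420 characters left out ...]
np.float64(0.0), np.float64(0.0)), (np.float64(0.0), np.float64(0.0))] [ -5.   8. -31. -44. -14. 142.]
12 press [(np.float64(0.0), np.float64(0.0)), (np.float64(0.0), np.float64(0.0)), (np.float64(0.0), np.float64(0.0))] [-14.  14. -29. -65. -19. 171.]
12 knob [(np.float64(0.0), np.float64(0.0)), (np.float64(0.0), np.float64(0.0)), (np.float64(0.0), np.float64(0.0))] [ -7.   8. -30. -47. -17. 148.]
15 press [(np.float64(0.0), np.float64(0.0)), (np.float64(0.0), np.float64(0.0)), (np.float64(0.0), np.float64(0.0))] [-15.  15. -28. -65. -22. 175.]
15 knob [(np.float64(0.0), np.float64(0.0)), (np.float64(0.1), np.float64(0.0)), (np.float64(0.0), np.float64(0.0))] [ -9.   9. -28. -49. -21. 154.]
```

View pics/s1.png

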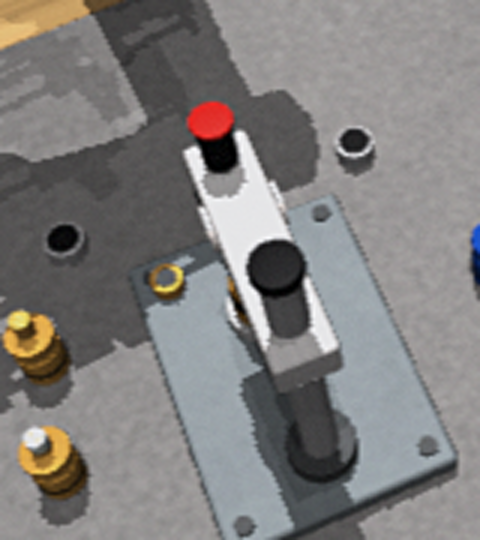

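View pics/m1.png

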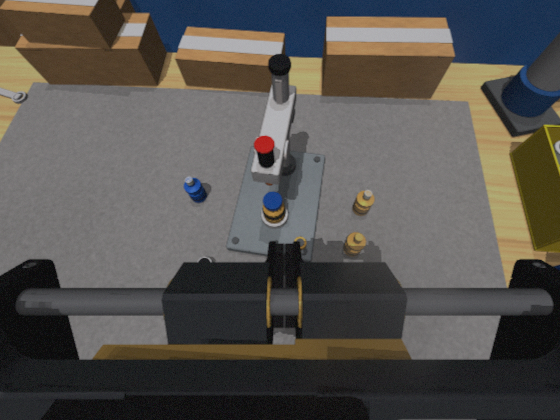

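The wrist view shows the cap top at about (273,200), the red rim at (264,145), and the fingers shut at the bottom. I'll use it for the cap height and check the rim against the model.

```bash
cat > cap.py <<'E'
from h import *
import cv2
st=sense();w=capture("wrist");T=np.eye(4);T[:3,:3]=st['ee_rot'];T[:3,3]=st['tcp_pos']
c=dict(k=[w["fx"],w["fy"],w["cx"],w["cy"]],T=T@np.array(w["hand_eye"]))
print('rim proj',proj(c,[.524,-.1068,.2385]),'nest',proj(c,[.524,-.1068,.032]),'col',proj(c,[.524+.105*np.cos(.0839),-.1068-.105*np.sin(.0839),.258]))
for z in(.08,.085,.09,.095,.1,.105):print(z,proj(c,[.524,-.1068,z]).round(1))
im=w["image"]; hsv=cv2.cvtColor(im,cv2.COLOR_BGR2HSV)
for n,box,lo,hi in(("cap",(185,225,255,290),(100,120,40),(130,255,255)),("rim",(130,165,245,285),(0,150,90),(8,255,255))):
    m=cv2.inRange(hsv[box[0]:box[1],box[2]:box[3]],lo,hi);y,x=np.nonzero(m)
    print(n,x.min()+box[2],x.max()+box[2],y.min()+box[0],y.max()+box[0])
cv2.imwrite("pics/capc.png",cv2.resize(im[120:240,210:340],None,fx=5,fy=5,interpolation=cv2.INTER_CUBIC))
E
python3 cap.py; date
```

```text
rim proj [262.79260895 144.71911298] nest [273.05129323 213.93562599] col [278.08413371  63.75175184]
0.08 [271.4 202.7]
0.085 [271.2 201.4]
0.09 [271.  200.1]
0.095 [270.8 198.7]
0.1 [270.6 197.4]
0.105 [270.4 196. ]
cap 262 280 193 211
rim 253 272 138 154
Mon Nov 30 06:53:55 UTC 2026
```

View pics/capc.png

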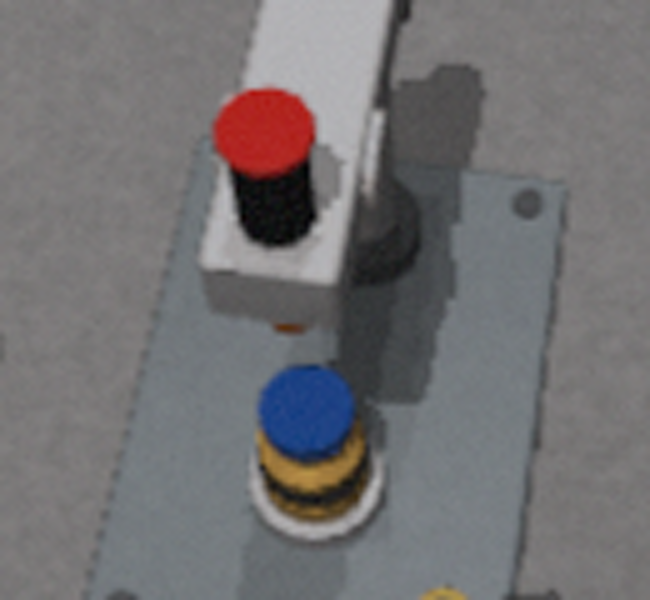

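>>> move_arm(targets="0.37 0.12 -0.7 0.2;0.37 0.12 -0.7 0.2;0.37 0.12 -0.7 0.2;0.37 0.12 -0.7 0.2;0.37 0.12 -0.7 0;0.37 0.12 -0.7 0;0.37 0.12 -0.7 0;0.37 0.12 -0.7 0;0 0 0 0")

```text
time_s: 27.73
tcp_pos: [0.4449, -0.1204, 0.1996]
ee_rot: [[0.744, 0.153, 0.65], [0.099, -0.988, 0.12], [0.661, -0.025, -0.75]]
wrist_force: [0.1, 0.4, 0.9]
gripper_width: 0.004
gripper_force: 0.0
```

```bash
python3 rd.py
```

```text
27.73 [ -4.3  -5.8 -38.1 -30.  -19.6 127.5] [ 0.4449 -0.1204  0.1996] T 41.4 az 10.4 roll -1.4 [0.1 0.4 0.9]
```

>>> move_arm(targets="0.52 0.09 -0.6 0;0.52 0.09 -0.6 0;0.52 0.09 -0.6 0;0.52 0.09 -0.6 0;0.52 0.09 -0.6 0;0.5 0.09 -0.6 0;0 0 0 0;0 0 0 0")

```text
time_s: 28.4
tcp_pos: [0.523, -0.1082, 0.1128]
ee_rot: [[0.74, 0.153, 0.655], [0.1, -0.988, 0.118], [0.665, -0.023, -0.747]]
wrist_force: [0.0, 0.3, 0.4]
gripper_width: 0.008
gripper_force: 0.0
```

```bash
python3 rd.py
python3 - <<'E'
from station import *
import cv2,numpy as np
s=capture("scene")["image"][150:330,120:280];w=capture("wrist")["image"][120:420,150:410]
r=lambda i,k:cv2.resize(i,None,fx=k,fy=k,interpolation=cv2.INTER_CUBIC)
a=r(s,2.2);b=r(w,1.6);h=max(a.shape[0],b.shape[0]);o=np.zeros((h,a.shape[1]+b.shape[1],3),np.uint8);o[:a.shape[0],:a.shape[1]]=a;o[:b.shape[0],a.shape[1]:]=b
cv2.imwrite("pics/p2.png",o)
E
```

```text
28.4 [ -8.9  10.8 -29.9 -54.5 -15.6 156.1] [ 0.523  -0.1082  0.1128] T 41.7 az 10.3 roll -1.3 [0.  0.3 0.4]
```

View pics/p2.png

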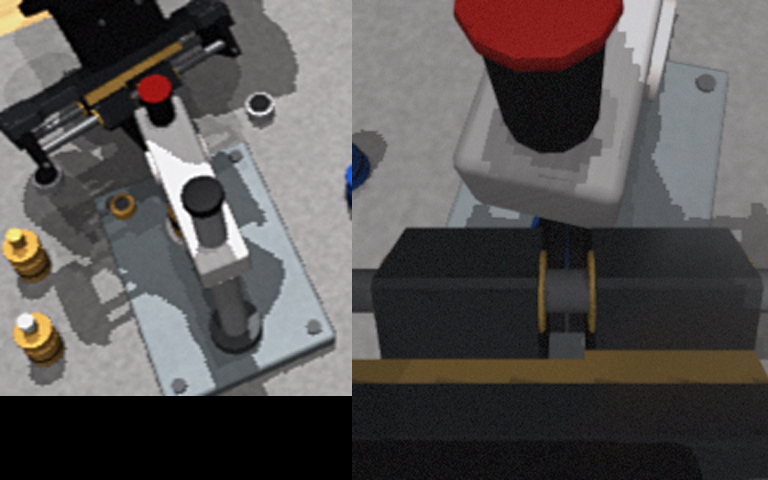

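The fingers sit over the cap under the gauge without touching it, with the body just in front of the arm. Pressing down slowly now.

>>> move_arm(targets="0 0 -0.1 0;0 0 -0.1 0;0 0 -0.1 0;0 0 -0.1 0")

```text
time_s: 28.83
tcp_pos: [0.5226, -0.1078, 0.1024]
ee_rot: [[0.74, 0.153, 0.655], [0.099, -0.988, 0.118], [0.665, -0.022, -0.746]]
wrist_force: [-0.1, -0.8, 0.3]
gripper_width: 0.004
gripper_force: 0.0
```

>>> move_arm(targets="0 0 -0.08 0;0 0 -0.08 0;0 0 -0.04 0")

```text
time_s: 29.08
tcp_pos: [0.5229, -0.108, 0.0973]
ee_rot: [[0.74, 0.152, 0.655], [0.099, -0.988, 0.118], [0.665, -0.023, -0.746]]
wrist_force: [-3.0, 0.5, 6.5]
gripper_width: 0.005
gripper_force: 3.0
```

>>> move_arm(targets="0 0 -0.06 0;0 0 -0.06 0")

```text
time_s: 29.25
tcp_pos: [0.523, -0.108, 0.0947]
ee_rot: [[0.74, 0.153, 0.656], [0.099, -0.988, 0.118], [0.666, -0.022, -0.746]]
wrist_force: [-4.0, -0.2, 5.7]
gripper_width: 0.001
gripper_force: 3.1
```

>>> move_arm(targets="0 0 -0.04 0;0 0 0 0")

```text
time_s: 29.42
tcp_pos: [0.5229, -0.108, 0.0936]
ee_rot: [[0.74, 0.152, 0.655], [0.099, -0.988, 0.118], [0.666, -0.023, -0.746]]
wrist_force: [-1.7, -0.1, 4.8]
gripper_width: 0.005
gripper_force: 2.5
```

>>> move_arm(targets="0 0 -0.04 0;0 0 -0.02 0")

```text
time_s: 29.58
tcp_pos: [0.523, -0.108, 0.0922]
ee_rot: [[0.74, 0.153, 0.656], [0.099, -0.988, 0.118], [0.666, -0.022, -0.746]]
wrist_force: [-2.7, 0.8, 6.0]
gripper_width: 0.009
gripper_force: 3.0
```

>>> move_arm(targets="0 0 -0.04 0;0 0 0 0")

```text
time_s: 29.75
tcp_pos: [0.5231, -0.108, 0.0918]
ee_rot: [[0.739, 0.153, 0.656], [0.099, -0.988, 0.118], [0.666, -0.022, -0.745]]
wrist_force: [-5.6, 0.5, 10.7]
gripper_width: 0.008
gripper_force: 5.1
```

>>> move_arm(targets="0 0 -0.02 0;0 0 0 0")

```text
time_s: 29.92
tcp_pos: [0.5231, -0.108, 0.0917]
ee_rot: [[0.738, 0.153, 0.657], [0.1, -0.988, 0.118], [0.667, -0.022, -0.745]]
wrist_force: [-6.5, 0.7, 12.5]
gripper_width: 0.004
gripper_force: 6.3
```

>>> move_arm(targets="0 0 -0.04 0;0 0 0 0")

```text
time_s: 30.08
tcp_pos: [0.5233, -0.108, 0.0915]
ee_rot: [[0.738, 0.153, 0.658], [0.1, -0.988, 0.119], [0.668, -0.022, -0.744]]
wrist_force: [-10.5, 0.1, 19.4]
gripper_width: 0.004
gripper_force: 9.1
```

>>> move_arm(targets="0 0 -0.03 0;0 0 0 0")

```text
time_s: 30.25
tcp_pos: [0.5233, -0.108, 0.0913]
ee_rot: [[0.737, 0.154, 0.658], [0.1, -0.988, 0.119], [0.669, -0.021, -0.743]]
wrist_force: [-12.8, 0.8, 21.9]
gripper_width: 0.005
gripper_force: 11.1
```

Hard stop reached at about 22 N. Holding 0.7 s, then backing off up and out along the tool axis.

>>> move_arm(targets="0 0 0 0;0 0 0 0;0 0 0 0;0 0 0 0;0 0 0 0;0 0 0 0;0 0 0 0;0 0 0 0")

```text
time_s: 30.92
tcp_pos: [0.5233, -0.108, 0.0914]
ee_rot: [[0.737, 0.154, 0.658], [0.1, -0.988, 0.119], [0.669, -0.021, -0.743]]
wrist_force: [-13.0, 0.8, 21.5]
gripper_width: 0.006
gripper_force: 10.9
```

>>> move_arm(targets="0 0 0.2 0;0 0 0.3 0;0 0 0.3 0;-0.5 -0.09 0.58 0;-0.5 -0.09 0.58 0;-0.5 -0.09 0.58 0;-0.5 -0.09 0.58 0;-0.5 -0.09 0.58 0;-0.5 -0.09 0.58 0;0 0 0 0")

```text
time_s: 31.75
tcp_pos: [0.4466, -0.1214, 0.1977]
ee_rot: [[0.737, 0.154, 0.658], [0.101, -0.988, 0.118], [0.668, -0.021, -0.744]]
wrist_force: [-0.5, -0.2, 0.6]
gripper_width: 0.004
gripper_force: 0.0
```

```bash
python3 rd.py; date; sed -i 's/^im=/for z in(.077,.088):print(z,proj(c,[.524,-.1068,z]).round(1))\nim=/; s/capc.png/capd.png/' cap.py; python3 cap.py
```

```text
31.75 [ -4.9  -5.4 -37.9 -31.7 -19.3 129.8] [ 0.4466 -0.1214  0.1977] T 41.9 az 10.2 roll -1.2 [-0.5 -0.2  0.6]
Mon Nov 30 06:55:27 UTC 2026
rim proj [278.35327284 107.70908507] nest [284.84718087 228.00779729] col [315.80066721 -33.70716804]
0.08 [284.  212.7]
0.085 [283.9 210.9]
0.09 [283.8 209. ]
0.095 [283.7 207. ]
0.1 [283.6 205. ]
0.105 [283.5 202.9]
0.077 [284.1 213.8]
0.088 [283.9 209.7]
cap 270 289 200 224Traceback (most recent call last):
  File "cap.py", line 11, in <module>
    print(n,x.min()+box[2],x.max()+box[2],y.min()+box[0],y.max()+box[0])
            ~~~~~^^
    return umr_minimum(a, axis, None, out, keepdims, initial, where)
ValueError: zero-size array to reduction operation minimum which has no identity
```

```bash
cat > gap.py <<'E'
from h import *
import cv2
st=sense();w=capture("wrist");T=np.eye(4);T[:3,:3]=st['ee_rot'];T[:3,3]=st['tcp_pos']
c=dict(k=[w["fx"],w["fy"],w["cx"],w["cy"]],T=T@np.array(w["hand_eye"]))
im=w["image"];cv2.imwrite("pics/g%d.png"%(st['time_s']*100),im);k=4
big=cv2.resize(im,None,fx=k,fy=k,interpolation=cv2.INTER_CUBIC);hsv=cv2.cvtColor(big,cv2.COLOR_BGR2HSV)
def ext(lo,hi,ctr,rad):
    u,v=ctr;b=[int(max(0,(v-rad)*k)),int((v+rad)*k),int((u-rad)*k),int((u+rad)*k)]
    m=cv2.inRange(hsv[b[0]:b[1],b[2]:b[3]],lo,hi);n,l,s,_=cv2.connectedComponentsWithStats(m)
    if n<2:return None
    i=1+np.argmax(s[1:,4]);x,y,W,H,A=s[i];f=lambda a,o:round((a+o+.5)/k-.5,2)
    return dict(x0=f(x,b[2]),x1=f(x+W-1,b[2]),y0=f(y,b[0]),y1=f(y+H-1,b[0]),A=int(A))
ax=np.array([.524,-.1068])
def circ(r,z):
    t=np.linspace(0,2*np.pi,90);p=np.array([proj(c,[ax[0]+r*np.cos(a),ax[1]+r*np.sin(a),z]) for a in t]);return p[:,0].min().round(1),p[:,0].max().round(1),p[:,1].min().round(1),p[:,1].max().round(1)
print('cap',ext((100,110,40),(130,255,255),proj(c,[*ax,.085]),25));
for z in(.08,.085,.09):print(z,circ(.0155,z))
print('rim',ext((0,140,70),(6,255,255),proj(c,[*ax,.2385]),45));
for z in(.165,.17,.175,.23,.235,.24):print(z,circ(.012,z))
print('foot',ext((7,130,50),(20,255,255),proj(c,[*ax,.15]),16))
for z in(.08,.085,.145,.15,.155):print(z,circ(.007,z))
E
python3 gap.py
```

```text
cap {'x0': np.float64(269.38), 'x1': np.float64(298.62), 'y0': np.float64(199.38), 'y1': np.float64(227.38), 'A': 10363}
0.08 (np.float64(269.7), np.float64(298.8), np.float64(199.5), np.float64(226.4))
0.085 (np.float64(269.4), np.float64(299.0), np.float64(197.5), np.float64(224.7))
0.09 (np.float64(269.1), np.float64(299.1), np.float64(195.5), np.float64(223.0))
rim {'x0': np.float64(258.38), 'x1': np.float64(297.12), 'y0': np.float64(93.38), 'y1': np.float64(126.38), 'A': 16418}
0.165 (np.float64(267.1), np.float64(296.9), np.float64(159.2), np.float64(185.1))
0.17 (np.float64(266.7), np.float64(297.1), np.float64(155.8), np.float64(182.0))
0.175 (np.float64(266.2), np.float64(297.2), np.float64(152.2), np.float64(178.9))
0.23 (np.float64(259.2), np.float64(298.8), np.float64(101.8), np.float64(133.2))
0.235 (np.float64(258.4), np.float64(299.0), np.float64(95.8), np.float64(127.7))
0.24 (np.float64(257.5), np.float64(299.2), np.float64(89.5), np.float64(122.0))
foot {'x0': np.float64(275.88), 'x1': np.float64(285.88), 'y0': np.float64(183.88), 'y1': np.float64(187.38), 'A': 316}
0.08 (np.float64(277.7), np.float64(290.8), np.float64(206.7), np.float64(218.8))
0.085 (np.float64(277.5), np.float64(290.8), np.float64(204.8), np.float64(217.1))
0.145 (np.float64(274.6), np.float64(290.8), np.float64(176.6), np.float64(190.9))
0.15 (np.float64(274.3), np.float64(290.7), np.float64(173.7), np.float64(188.2))
0.155 (np.float64(274.0), np.float64(290.7), np.float64(170.7), np.float64(185.4))
```

Cap pressed at about 21.7 N for about 0.8 s against the stop. By image, the rim top is near 0.237 and the cap near 0.081–0.085. Next the knob: up, open, and approach along the tool axis.

>>> move_arm(targets="0.14 0.03 0.9 0;0.14 0.03 0.9 0;0.14 0.03 0.9 0;0.14 0.03 0.9 0;0 0 0 0", gripper=60)

```text
time_s: 32.27
tcp_pos: [0.4648, -0.1184, 0.2897]
ee_rot: [[0.735, 0.154, 0.66], [0.101, -0.988, 0.118], [0.67, -0.02, -0.742]]
wrist_force: [0.2, -0.5, -0.5]
gripper_width: 0.298
gripper_force: 0.0
```

>>> move_arm(targets="0.4 0.07 -0.45 0;0.4 0.07 -0.45 0;0.4 0.07 -0.45 0;0.4 0.07 -0.45 0;0.4 0.07 -0.45 0;0.4 0.07 -0.45 0;0.2 0.05 -0.28 0;0 0 0 0;0 0 0 0")

```text
time_s: 33.02
tcp_pos: [0.5267, -0.1067, 0.2095]
ee_rot: [[0.742, 0.152, 0.653], [0.099, -0.988, 0.118], [0.663, -0.023, -0.748]]
wrist_force: [-0.3, 0.6, -0.8]
gripper_width: 0.69
gripper_force: 0.0
```

```bash
python3 rd.py
python3 - <<'E'
from station import *
import cv2
w=capture("wrist")["image"];cv2.imwrite("pics/k1.png",w[60:420,100:460])
E
```

```text
33.02 [  0.7   0.9 -32.9 -23.1 -16.3 117.4] [ 0.5267 -0.1067  0.2095] T 41.6 az 10.3 roll -1.3 [-0.3  0.6 -0.8]
```

View pics/k1.png

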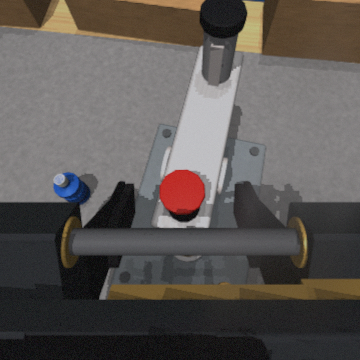

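The fingers straddle the red-rimmed knob symmetrically (knob at 183, fingers at 128 and 238). I'll lift 3 mm and grip.

>>> move_arm(targets="0 0 0.12 0;0 0 0 0")

```text
time_s: 33.23
tcp_pos: [0.5268, -0.1068, 0.2153]
ee_rot: [[0.739, 0.153, 0.656], [0.099, -0.988, 0.118], [0.667, -0.022, -0.745]]
wrist_force: [0.1, 0.7, 0.3]
gripper_width: 0.69
gripper_force: 0.0
```

>>> move_arm(targets="0 0 0 0;0 0 0 0;0 0 0 0;0 0 0 0;0 0 0 0;0 0 0 0;0 0 0 0;0 0 0 0", gripper=10)

```text
time_s: 33.9
tcp_pos: [0.5265, -0.1061, 0.2137]
ee_rot: [[0.741, 0.153, 0.654], [0.099, -0.988, 0.119], [0.664, -0.023, -0.747]]
wrist_force: [-0.2, 3.4, 0.2]
gripper_width: 0.221
gripper_force: 30.1
```

Gripped on the shaft (19 mm wide, 30 N). Lowering now.

>>> move_arm(targets="0 0 -0.1 0;0 0 -0.2 0;0 0 -0.25 0;0 0 -0.25 0;0 0 -0.25 0;0 0 -0.25 0;0 0 -0.25 0;0 0 -0.25 0;0 0 -0.2 0;0 0 -0.2 0")

```text
time_s: 34.73
tcp_pos: [0.5266, -0.1062, 0.1584]
ee_rot: [[0.741, 0.153, 0.654], [0.099, -0.988, 0.119], [0.665, -0.023, -0.747]]
wrist_force: [-2.7, 3.9, 3.9]
gripper_width: 0.221
gripper_force: 30.1
```

```bash
python3 rd.py; date
```

```text
34.73 [ -2.8   6.  -31.7 -37.7 -14.3 134.7] [ 0.5266 -0.1062  0.1584] T 41.7 az 10.3 roll -1.3 [-2.7  3.9  3.9]
Mon Nov 30 06:57:28 UTC 2026
```

>>> move_arm(targets="0 0 -0.08 0;0 0 -0.08 0;0 0 -0.04 0")

```text
time_s: 34.98
tcp_pos: [0.5266, -0.1062, 0.1535]
ee_rot: [[0.741, 0.153, 0.654], [0.099, -0.988, 0.119], [0.664, -0.024, -0.747]]
wrist_force: [-1.3, 5.0, 2.7]
gripper_width: 0.221
gripper_force: 30.1
```

>>> move_arm(targets="0 0 -0.04 0;0 0 -0.04 0")

```text
time_s: 35.15
tcp_pos: [0.5265, -0.1062, 0.1517]
ee_rot: [[0.741, 0.153, 0.654], [0.099, -0.988, 0.119], [0.665, -0.023, -0.747]]
wrist_force: [-1.4, 4.8, 1.3]
gripper_width: 0.221
gripper_force: 30.1
```

>>> move_arm(targets="0 0 -0.04 0;0 0 -0.04 0")

```text
time_s: 35.32
tcp_pos: [0.5266, -0.1062, 0.1498]
ee_rot: [[0.74, 0.153, 0.654], [0.099, -0.988, 0.119], [0.665, -0.023, -0.747]]
wrist_force: [-1.7, 4.8, 2.5]
gripper_width: 0.225
gripper_force: 30.1
```

>>> move_arm(targets="0 0 -0.04 0;0 0 -0.04 0")

```text
time_s: 35.48
tcp_pos: [0.5266, -0.1062, 0.1478]
ee_rot: [[0.74, 0.153, 0.654], [0.099, -0.988, 0.119], [0.665, -0.023, -0.747]]
wrist_force: [-1.2, 5.4, 2.1]
gripper_width: 0.22
gripper_force: 30.1
```

>>> move_arm(targets="0 0 -0.04 0;0 0 -0.04 0")

```text
time_s: 35.65
tcp_pos: [0.5266, -0.1062, 0.1459]
ee_rot: [[0.74, 0.153, 0.654], [0.099, -0.988, 0.119], [0.665, -0.023, -0.747]]
wrist_force: [-2.2, 5.6, 3.3]
gripper_width: 0.22
gripper_force: 30.1
```

>>> move_arm(targets="0 0 -0.04 0;0 0 -0.04 0")

```text
time_s: 35.82
tcp_pos: [0.5266, -0.1062, 0.1441]
ee_rot: [[0.74, 0.153, 0.655], [0.099, -0.988, 0.119], [0.665, -0.023, -0.746]]
wrist_force: [-3.5, 5.3, 3.9]
gripper_width: 0.223
gripper_force: 30.1
```

```bash
python3 rd.py; sed -i "s/print('foot'/z=0;print('foot'/" gap.py
python3 - <<'E'
from station import *
import cv2,numpy as np
for n in("scene","top"):
    c=capture(n);cv2.imwrite(f"pics/{n}_low.png",c["image"])
a=cv2.imread("pics/scene0.png");b=cv2.imread("pics/scene_low.png")
for im in(a,b):
    h=cv2.cvtColor(cv2.resize(im,None,fx=4,fy=4,interpolation=cv2.INTER_CUBIC),cv2.COLOR_BGR2HSV)[600:1000,640:960]
    m=cv2.inRange(h,(0,150,90),(8,255,255));n,l,s,c=cv2.connectedComponentsWithStats(m);i=1+np.argmax(s[1:,4]);x,y,w,hh,A=s[i];print((x+640)/4,(x+w+640)/4,(y+600)/4,(y+hh+600)/4,A)
E
```

```text
35.82 [ -4.4   7.5 -31.1 -42.8 -14.4 141. ] [ 0.5266 -0.1062  0.1441] T 41.7 az 10.3 roll -1.3 [-3.5  5.3  3.9]
182.5 197.75 184.0 196.5 2382
189.5 204.5 207.75 220.25 2245
```

>>> move_arm(targets="0 0 -0.03 0;0 0 -0.03 0")

```text
time_s: 36.08
tcp_pos: [0.5266, -0.1061, 0.1427]
ee_rot: [[0.74, 0.153, 0.655], [0.099, -0.988, 0.119], [0.665, -0.023, -0.746]]
wrist_force: [-3.0, 4.4, 4.6]
gripper_width: 0.218
gripper_force: 30.1
```

>>> move_arm(targets="0 0 0 0;0 0 0 0;0 0 0 0")

```text
time_s: 36.33
tcp_pos: [0.5266, -0.1062, 0.1426]
ee_rot: [[0.74, 0.153, 0.655], [0.099, -0.988, 0.119], [0.665, -0.023, -0.747]]
wrist_force: [-3.0, 5.1, 4.0]
gripper_width: 0.218
gripper_force: 30.1
```

The force climbs at about 0.5 N per mm after contact near 67 mm. At 71.1 mm the foot should be pushed in about 4 mm. Releasing and backing out to check by image.

>>> move_arm(targets="0 0 0 0;0 0 0 0;0 0 0 0;0 0 0 0;0 0 0 0;0 0 0 0", gripper=60)

```text
time_s: 36.83
tcp_pos: [0.5268, -0.1069, 0.1423]
ee_rot: [[0.74, 0.152, 0.655], [0.099, -0.988, 0.118], [0.665, -0.022, -0.747]]
wrist_force: [-0.0, -0.6, 0.6]
gripper_width: 0.59
gripper_force: 0.0
```

>>> move_arm(targets="-0.4 -0.07 0.45 0;-0.4 -0.07 0.45 0;-0.4 -0.07 0.45 0;-0.4 -0.07 0.45 0;-0.4 -0.07 0.45 0;-0.4 -0.07 0.45 0;-0.4 -0.07 0.45 0;0 0 0 0;0 0 0 0")

```text
time_s: 37.58
tcp_pos: [0.4567, -0.1188, 0.2217]
ee_rot: [[0.739, 0.152, 0.656], [0.099, -0.988, 0.118], [0.666, -0.022, -0.745]]
wrist_force: [0.4, -1.3, -0.0]
gripper_width: 0.69
gripper_force: 0.0
```

```bash
python3 rd.py; python3 gap.py; ls pics | grep ^g; date
python3 - <<'E'
import cv2,numpy as np
from station import *
for n,f,roi in(("scene","scene0",(600,1000,640,960)),("top","top0",(840,1080,1440,1680))):
    for im in(cv2.imread(f"pics/{f}.png"),capture(n)["image"]):
        h=cv2.cvtColor(cv2.resize(im,None,fx=4,fy=4,interpolation=cv2.INTER_CUBIC),cv2.COLOR_BGR2HSV)[roi[0]:roi[1],roi[2]:roi[3]]
        m=cv2.inRange(h,(0,150,90),(8,255,255));k,l,s,c=cv2.connectedComponentsWithStats(m)
        if k>1:i=1+np.argmax(s[1:,4]);print(n,((c[i]+[roi[2],roi[0]])/4).round(2),s[i][4])
E
```

```text
37.58 [ -2.2  -7.  -37.4 -24.6 -20.1 120.6] [ 0.4567 -0.1188  0.2217] T 41.8 az 10.2 roll -1.3 [ 0.4 -1.3 -0. ]
cap {'x0': np.float64(273.38), 'x1': np.float64(294.38), 'y0': np.float64(234.88), 'y1': np.float64(243.38), 'A': 1647}
0.08 (np.float64(271.8), np.float64(299.3), np.float64(216.4), np.float64(242.4))
0.085 (np.float64(271.5), np.float64(299.4), np.float64(214.7), np.float64(241.0))
0.09 (np.float64(271.2), np.float64(299.5), np.float64(213.0), np.float64(239.6))
rim {'x0': np.float64(272.38), 'x1': np.float64(294.38), 'y0': np.float64(184.62), 'y1': np.float64(190.88), 'A': 1663}
0.165 (np.float64(269.9), np.float64(297.6), np.float64(184.1), np.float64(209.0))
0.17 (np.float64(269.6), np.float64(297.7), np.float64(181.4), np.float64(206.6))
0.175 (np.float64(269.2), np.float64(297.8), np.float64(178.5), np.float64(204.2))
0.23 (np.float64(263.6), np.float64(299.4), np.float64(139.2), np.float64(169.5))
0.235 (np.float64(262.9), np.float64(299.6), np.float64(134.7), np.float64(165.4))
0.24 (np.float64(262.2), np.float64(299.8), np.float64(129.9), np.float64(161.2))
foot None
0.08 (np.float64(279.3), np.float64(291.7), np.float64(223.3), np.float64(235.1))
0.085 (np.float64(279.2), np.float64(291.7), np.float64(221.7), np.float64(233.6))
0.145 (np.float64(276.7), np.float64(291.8), np.float64(198.9), np.float64(212.6))
0.15 (np.float64(276.5), np.float64(291.8), np.float64(196.5), np.float64(210.5))
0.155 (np.float64(276.2), np.float64(291.8), np.float64(194.2), np.float64(208.3))
g3180.png
g3758.png
Mon Nov 30 06:58:44 UTC 2026
scene [189.98 190.22] 2382
scene [197.01 214.31] 2257
top [386.82 230.43] 2722
top [377.97 234.52] 2153
```

```bash
OMP_NUM_THREADS=1 python3 - <<'E'
from fast import *
from h import *
q0=sense()['joints']
for r in ([(-.48,-.1,-.6,0)]*8,[(-.48,-.1,-.6,.3)]*8,[(-.4,-.1,-.6,.2)]*7):
    o=run(q0,r);x,M=fk(o[-1]);print(x.round(3),M[2].round(3),o[-1].round(0))
t=cam(capture("top"));s=cam(capture("scene"))
for a,b in(((386.82,230.43),(189.98,190.22)),((377.97,234.52),(197.01,214.31))):
    f=least_squares(lambda P:np.r_[proj(t,P)-a,proj(s,P)-b],[.52,-.1,.2]);print(f.x.round(4),f.fun.round(2))
    for c,u in((t,a),(s,b)):
        f=least_squares(lambda z:proj(c,[.524,-.1068,z[0]])-u,[.2]);print(f.x.round(4),f.fun.round(2))
E
```

```text
[ 0.361 -0.139  0.1  ] [ 0.657 -0.097 -0.747] [-31.   2. -41. -65. -29. 177.]
[ 0.362 -0.139  0.103] [ 0.635 -0.192 -0.748] [-35.   5. -38. -62. -39. 177.]
[ 0.387 -0.136  0.115] [ 0.66  -0.077 -0.747] [-29.   3. -37. -61. -33. 177.]
[ 0.5239 -0.1066  0.238 ] [-0.43 -0.16 -0.48  0.01]
[0.2392] [-0.15 -0.32]
[0.2379] [-0.55  0.16]
[ 0.5238 -0.1065  0.1671] [-0.39 -0.14 -0.42  0.01]
[0.1677] [-0.13 -0.29]
[0.1671] [-0.56  0.16]
```

>>> move_arm(targets="-0.48 -0.1 -0.6 0;-0.48 -0.1 -0.6 0;-0.48 -0.1 -0.6 0;-0.48 -0.1 -0.6 0;-0.48 -0.1 -0.6 0;-0.48 -0.1 -0.6 0;-0.48 -0.1 -0.6 0;-0.48 -0.1 -0.6 0;0 0 0 0;0 0 0 0")

```text
time_s: 38.67
tcp_pos: [0.362, -0.1369, 0.108]
ee_rot: [[0.748, 0.149, 0.647], [0.097, -0.989, 0.114], [0.656, -0.023, -0.754]]
wrist_force: [0.1, -0.1, -0.5]
gripper_width: 0.694
gripper_force: 0.0
```

```bash
python3 rd.py
python3 - <<'E'
from h import *
import cv2
st=sense();w=capture("wrist");T=np.eye(4);T[:3,:3]=st['ee_rot'];T[:3,3]=st['tcp_pos']
c=dict(k=[w["fx"],w["fy"],w["cx"],w["cy"]],T=T@np.array(w["hand_eye"]))
u,v=proj(c,[.524,-.1068,.1]);u0,v0=max(0,int(u)-45),max(0,int(v)-55)
print('crop',u0,v0)
cv2.imwrite("pics/wl.png",w["image"]);cv2.imwrite("pics/v.png",cv2.resize(w["image"][v0:v0+98,u0:u0+130],None,fx=6,fy=6,interpolation=cv2.INTER_CUBIC))
a=np.radians(-4.8);o=np.array([np.cos(a),np.sin(a)]);l=np.array([-o[1],o[0]])
def pr(z,dx,dy):p=proj(c,[*(np.array([.524,-.1068])+dx*o+dy*l),z]);return ((p-[u0,v0])*6).round(0)
print('rim front/back',pr(.167,-.012,0),pr(.167,.012,0))
print('carriage front edge top/bot',pr(.130,-.016,0),pr(.102,-.016,0),'bot corners',pr(.102,-.016,.018),pr(.102,-.016,-.018))
for z in(.08,.082,.084,.086):print(z,'cap front top',pr(z,-.0155,0),'cap bottom',pr(z-.01,-.0155,0),'foot front',pr(z,-.007,0),'L/R',pr(z,0,.0155),pr(z,0,-.0155))
print('nest top front',pr(.032,-.024,0),'plate front edge',pr(.018,.0376-.1075,0))
E
```

```text
38.67 [-27.9   0.5 -41.3 -61.9 -27.2 177.4] [ 0.362  -0.1369  0.108 ] T 41.1 az 10.0 roll -1.3 [ 0.1 -0.1 -0.5]
crop 232 12
rim front/back [ 219. -116.] [ 275. -254.]
carriage front edge top/bot [233. 223.] [246. 403.] bot corners [119. 383.] [375. 424.]
0.08 cap front top [255. 518.] cap bottom [258. 565.] foot front [269. 474.] L/R [181. 423.] [380. 456.]
0.082 cap front top [254. 508.] cap bottom [258. 556.] foot front [268. 464.] L/R [180. 413.] [380. 446.]
0.084 cap front top [254. 498.] cap bottom [257. 546.] foot front [268. 454.] L/R [178. 403.] [381. 435.]
0.086 cap front top [253. 487.] cap bottom [256. 537.] foot front [267. 444.] L/R [177. 392.] [381. 425.]
nest top front [257. 760.] plate front edge [ 195. 1032.]
```

View pics/v.png

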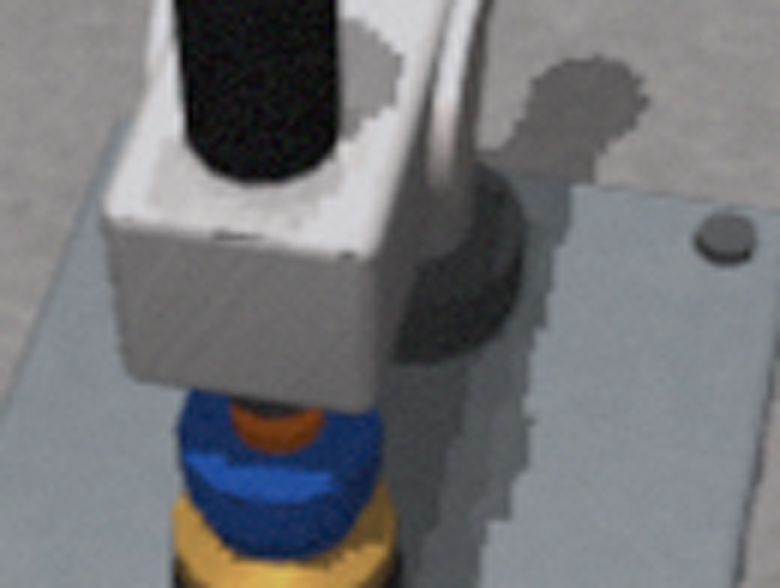

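The view shows the orange foot resting flat on the blue cap. The cap's front top edge is at about row 502, the foot's front edge at about 452, and the carriage's lower edge at about 396. That puts the cap top near 0.0836 m and the foot about 3.6 mm in, which agrees with the force reading. The arm is clear, so I'm handing in.

```bash
python3 -c "
from station import *
print(finish_job())"
```

```text
the job is handed in; nothing more can be done
None
```

The job is handed in at about 39 s: the cap was pressed home and held at about 22 N for 0.8 s, and the gauge was lowered and released with its foot on the cap, pushed in about 3.6 mm by image and about 4 mm by force. I saw no loose parts disturbed, and the hand-in returned no verdict.

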